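Move a limb rest from its hook to the press carriage

TASK

Lift the limb rest up and off its hook, stand it upright on the rubber mat and let go. Then take it again the other way, so that the fingers clear the tall fence of the blue-green press carriage, and stand it on the carriage with its foot snug against both the low end stop and the tall fence, a narrow edge of the blade along the fence. Do not let the rest fall over, and leave the other things on the bench where they are.

Things in the scene. Friction and masses are not known exactly. Their poses are not given: they have to be found in the camera images.
- rest: The limb rest: a plain aluminium upright blade on a flat foot. Foot 70 (x) x 56 (y) x 16 mm high; blade 14 mm thick (x), 56 mm wide (y), centred on the foot, top at 150 mm. Same when turned half round. Origin: centre of the foot's underside, z up. About 0.4 kg. At the start it hangs plumb by its slot on the hook, its blade 35 mm behind the hook's tip.
- slot (a point): Centre of the hanging slot that goes through the blade along x, 114 mm above the rest's underside: 18 mm wide (y), 40 mm high (94 to 134 mm), with a 16 mm high bar of blade above it.
- stand: Fixed dark steel hook stand. Origin: on the bench under it; base 150 x 110 x 12 mm; column 20 x 30 mm, 202 mm tall, 55 mm to +x. A rod 8 mm thick runs from the column to -x, its axis 185 mm high, to x = -55 mm, where it turns up to a tip. A collar 32 mm across sits on the rod at x = -5 to -1 mm, just behind the hanging blade.
- hook_tip (a point): Top of the hook's upturned tip, at (-55, 0, 201) mm from the stand's origin.
- mat: Black rubber mat lying fixed on the bench, 180 x 180 mm, 3 mm thick. Origin: centre of its underside.
- carriage: Fixed blue-green press carriage. Origin: on the bench under the seat. Bed plate 20 mm thick, x -85 to 55, y -72 to 48 mm. Tall fence: a wall 14 mm thick whose inner face is at y = +28 mm, x -55 to 55, top at 160 mm. Low steel end stop: inner face at x = +35 mm, 16 mm thick, y -28 to 28, top at 38 mm. Its -x and -y sides are open.
- seat (a point): Point on the bed plate's top (20 mm high) where the centre of the rest's foot lies when the foot touches both the end stop (towards +x) and the fence (towards +y), blade parallel to the end stop. Axes as the carriage.
- spool: Red-flanged spool of copper wire, 60 mm across, 60 mm tall, standing. Bystander; origin at its underside.
- bottle: White glue bottle, 48 mm across, 120 mm tall, standing. Bystander; origin at its underside.
- jar: Amber jar, 64 mm across, 80 mm tall, standing. Bystander; origin at its underside.
- tape: Cardboard tape roll lying flat, 90 mm across, 25 mm high. Bystander; origin at its underside.
- screwdriver: Screwdriver lying on the bench, 170 mm long. Bystander.
- wrench: Wrench lying on the bench, 160 mm long. Bystander.
- tin: Open steel tin, 72 mm across, 70 mm tall, standing. Bystander; origin at its underside.

How it is judged:
By the outcome, as a careful person would: the job done as asked, in the order asked, and still so for the second after the job is handed in, with the robot touching nothing.
It also fails if it takes over 69 s, if anything falls off the work surface, if the arm or the gripper's body presses on something with over 40 N, if the wrist force passes 120 N, or if a joint passes its speed limit or range.

ROBOT

A 6-joint arm with a two-finger parallel gripper is mounted at the origin on the work surface. World frame = base frame: x ahead of the robot, y to its left, z up, the work surface at z = 0. Lengths are in mm, angles in rad, forces in N, time in s.
With the tool pointing down it reaches from about 325 to 850 mm from the base axis. Payload 15.5 kg.
Tool frame: the origin (TCP) lies on the centre line of the jaws, within the pads' length; the fingertips stand 17 mm ahead of it and the grasp point (between the pads) lies 2 mm behind it (tip_reach is the distance from the TCP to the fingertips, in mm); z points along the fingers, y is the direction in which the jaws open and shut (so a half turn about z gives the same grasp; the last joint's range is limited). The gripper opens to 91 mm and grips with 3 to 60 N. Pads are 32 mm wide; open, the fingers measure 118 mm over their backs; the gripper's body (76 mm by 178 mm) begins 60 mm behind the grasp point.
Start: joints at [1.2, 0.494, 1.345, -0, 1.302, -0.096], TCP at [169.592, 601.552, 197.415] pointing down, gripper open.
Joint ranges: [-2.91, 2.91], [-0.82, 2.16], [0.22, 2.67], [-1.22, 4.37], [0.12, 2.79], [-3.08, 3.08]. Speed limits (rad/s): [1.89, 1.89, 2.57, 3.01, 3.01, 3.01].

INTERFACE

Orientations are given as a 3x3 rotation matrix whose columns are the frame's x, y, z axes.
In Python, from workcell import read_state, get_image, camera_params, close_job, tip_reach gives the robot as it stands. The module is installed in compiled form; this text tells all that it offers.
- The arm moves only by the tool arm_command, never from a script. Its arguments are lists of equal length, an entry for each row: "xyz": the shift along the tool's x, y, z in m, a list of three; "rot": the turn, a rotation vector about the tool's x, y, z in degrees, a list of three. In form: {"xyz": [[tx, ty, tz], ...], "rot": [[wx, wy, wz], ...]}. A call has 1 to 5 rows; each row shifts and turns the commanded pose from where the row before left it, along the tool's axes as they then stand; what a row does not reach is not made up. A row lasts 1/12 s, in which the tool goes at most 41.7 mm and 7.16 degrees, less where a joint would pass 70% of its speed; a pose out of reach is approached as far as the arm can. A call is refused whole if a number of a shift passes 0.0417 or a number of a turn 7.16, either way. A call with a gripper value outside its range is refused whole. "gripper" is the gripper command: -1 is fully open, 1 is shut, values between are in proportion, set as the call begins (left out, the last holds). The fingers move at their own pace and stop on an object; the grip force is fixed at half the most. Time passes only in rows, so rows that do not move let the fingers close. It gives the time, the measured TCP pose, the force and the opening at its end, in the units of the state.
- read_state(): the state, without advancing time (a new reading comes with each control period).
- get_image(name): name is "scene" or "top" or "wrist"; returns (picture, depth): 480x640x3 uint8, red, green, blue; 480x640 float32, mm along the optical axis (not along the pixel's ray), 0 where there is no reading.
- camera_params(name): a dict with "fx", "fy", "cx", "cy" (pixels), "position" and "orientation" of the camera in the world. Camera axes: x right, y down, z forward; pixel columns grow to the right and rows downward; lengths in mm; the calibration is good to about 2 mm. A picture is of the moment at which its call begins: read the wrist's pose just before it. camera_params takes no time and is no camera call; for the wrist camera it gives the pose at the moment of the call.
- close_job(): hands the job in, once; it reports no verdict.
The state is a dict: "time": time; "joint_positions": joint angles; "qd": joint speeds; "effort": joint torques, N m; "ee_pos": TCP position; "tool_rot": TCP orientation; "force": force on the tool from outside, world axes, zero at the start; "ft_torque": the same for the moment, N m; "finger_gap": finger opening in mm.
Only numpy, scipy, OpenCV 4.12 (cv2) and the standard library are available. Lean on these libraries where they do the work, as an engineer would, in place of code of your own. Each camera call takes 0.05 s, during which the arm holds its last target. There are 200 camera calls.

## Working session

There is one attempt and no reset: what is moved stays moved. The work goes in short steps, Python scripts to look and compute and a tool call to move; the robot and the scene stay as the last step left them, time stands still between calls to the robot, and variables do not carry over. Pictures are saved under pics/ and viewed, on a budget of 10 in all, crops included, one or two more only if the job needs it, and the job is handed in when it is done.

Besides the shell and the picture viewer there is one more tool, called after "Request:" as a command line: name --argument value ..., lists and objects as JSON in quotes. arm_command: Moves the arm, as the interface text tells. Its arguments: {"type":"object","properties":{"xyz":{"type":"array","items":{"type":"array","items":{"type":"number"}}},"rot":{"type":"array","items":{"type":"array","items":{"type":"number"}}},"gripper":{"type":"number"}},"required":["xyz","rot"]}

```bash
mkdir -p pics; cat > h.py <<'E'
import numpy as np, cv2
from workcell import *
def cam(n):
    p=camera_params(n); im,d=get_image(n); np.savez('pics/'+n+'.npz',im=im,d=d,R=np.array(p['orientation']),t=np.array(p['position']),k=[p['fx'],p['fy'],p['cx'],p['cy']])
    cv2.imwrite('pics/%s_last.png'%n,im[:,:,::-1]); return im
def cloud(n):
    z=np.load('pics/'+n+'.npz'); fx,fy,cx,cy=z['k']; v,u=np.mgrid[:480,:640]; d=z['d'].astype(float)
    P=np.stack([(u-cx)/fx*d,(v-cy)/fy*d,d],-1)@z['R'].T+z['t']; P[d==0]=np.nan
    return P,z['im']
E
python3 - <<'E'
from h import *
s=read_state(); print(s); print(tip_reach if not callable(tip_reach) else tip_reach())
for n in('scene','top'): cam(n); p=camera_params(n); print(n,p)
cv2.imwrite('pics/a1.png',cv2.imread('pics/scene_last.png'));cv2.imwrite('pics/a2.png',cv2.imread('pics/top_last.png'))
E
```

```text
{'time': 0.0, 'joint_positions': array([ 1.20052511e+00,  4.94191914e-01,  1.34608906e+00, -7.03393662e-06,
        1.30248606e+00, -9.55430153e-02]), 'qd': array([-0.0001005 ,  0.00016022, -0.00120693, -0.00146286, -0.00099424,
       -0.00103648]), 'effort': array([ 8.81517826e-05, -8.78835154e+01, -3.81870031e+01,  7.06204609e-02,
        5.31755690e-02, -1.20567211e-04]), 'ee_pos': array([169.44325972, 601.20619759, 196.84709529]), 'tool_rot': array([[-9.62499452e-01,  2.71283303e-01, -4.18646259e-04],
       [ 2.71283605e-01,  9.62498832e-01, -1.09724052e-03],
       [ 1.05283504e-04, -1.16966526e-03, -9.99999310e-01]]), 'force': array([ 1.64142738, -0.40633064,  0.36738346]), 'ft_torque': array([-0.00627826,  0.01847892,  0.03258347]), 'finger_gap': 91.1600133301145}
17.0
scene {'fx': 437.7134534822737, 'fy': 437.7134534822737, 'cx': 326.40596781020656, 'cy': 238.8630236072983, 'position': array([928.14572225, 701.18675   , 869.42465505]), 'orientation': array([[-0.88291449,  0.30790759, -0.35447839],
       [ 0.46919542,  0.60723193, -0.64119033],
       [ 0.01782323, -0.73243587, -0.6806027 ]])}
top {'fx': 565.6013234197295, 'fy': 565.6013234197295, 'cx': 312.2739434273161, 'cy': 230.3470072913436, 'position': array([ 318.54078695,  -10.12930805, 1507.10262445]), 'orientation': array([[ 0.02611128, -0.98478762,  0.17178924],
       [-0.99958507, -0.02363042,  0.01647077],
       [-0.01216076, -0.17214804, -0.98499603]])}
```

View pics/a1.png

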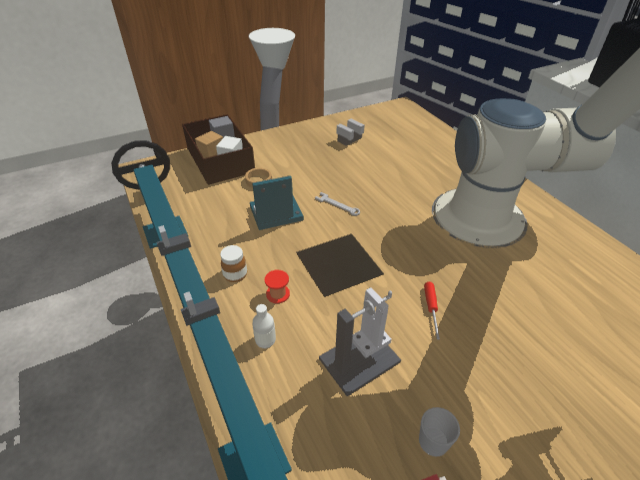

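View pics/a2.png

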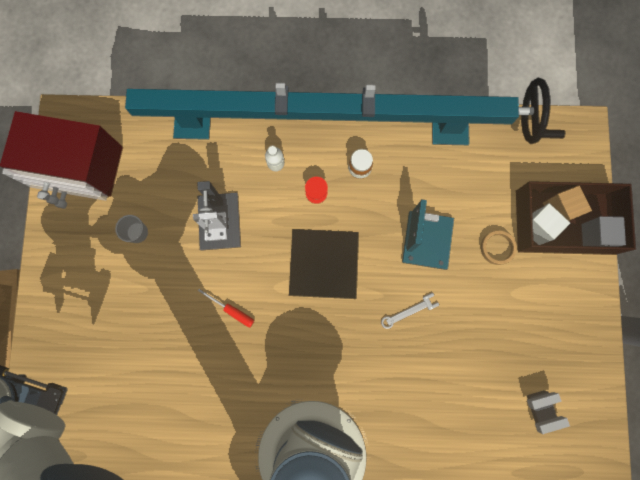

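Both views show the scene. In the top view the stand and rest are near (213,215), the mat at (324,264), and the carriage at (430,235) with its fence on the left (+y) side and its stop at the top (+x).

```bash
cat > m.py <<'E'
from h import *
def rect(pts): 
    r=cv2.minAreaRect(pts[:,:2].astype(np.float32)); return np.round(r[0],1),np.round(r[1],1),round(r[2],2),len(pts)
P={n:cloud(n)[0] for n in('scene','top')}
def box(n,c,r,z0,z1):
    Q=P[n].reshape(-1,3); m=(abs(Q[:,0]-c[0])<r[0])&(abs(Q[:,1]-c[1])<r[1])&(Q[:,2]>z0)&(Q[:,2]<z1); return Q[m]
E
python3 - <<'E'
from m import *
for nm,px in dict(stand=(230,235),rest=(213,215),mat=(324,264),bed=(432,250),fence=(415,225),spool=(316,190),bottle=(275,158),jar=(361,160),tape=(490,232)).items(): print(nm,np.round(P['top'][px[1],px[0]]))
sx=P['top'][235,230]; cx=P['top'][250,432]
for n in('scene','top'):
    print(n)
    for z0,z1 in((8,17),(145,158),(196,208),(180,191),(212,230),(225,226+20)): 
        q=box(n,sx,(140,140),z0,z1); 
        if len(q)>4: print('stand',z0,z1,rect(q),q[:,:2].min(0).round(),q[:,:2].max(0).round())
    for z0,z1 in((16,24),(34,42),(60,150),(155,166)):
        q=box(n,cx,(140,110),z0,z1)
        if len(q)>4: print('carr',z0,z1,rect(q),np.median(q,0).round(1))
def crop(n,u,v,w,h,s): return cv2.resize(cv2.imread('pics/%s_last.png'%n)[v:v+h,u:u+w],None,fx=s,fy=s,interpolation=cv2.INTER_CUBIC)
a=crop('scene',310,270,100,125,4); b=crop('top',180,165,80,100,5)
c=crop('top',390,190,80,100,5)
cv2.imwrite('pics/b1.png',np.hstack([a,b])[:, :800])
E
```

```text
stand [562. 236.   9.]
rest [577. 246. 205.]
mat [490. -19.   4.]
bed [ 533. -304.   19.]
fence [ 581. -243.  118.]
spool [679.   7.  61.]
bottle [754. 116.  91.]
jar [ 757. -109.   81.]
tape [ 589. -464.   -1.]
scene
stand 8 17 (array([597.5, 269.6]), array([151.3, 110.8]), 5.79, 1793) [517. 219.] [678. 332.]
stand 145 158 (array([612.2, 272.1]), array([92.5, 57.2]), 8.0, 138) [563. 239.] [658. 296.]
stand 196 208 (array([596.9, 270.2]), array([122. ,  56.1]), 7.16, 403) [537. 239.] [659. 296.]
stand 180 191 (array([597.3, 266.2]), array([ 55.5, 122.1]), 85.86, 276) [536. 240.] [658. 296.]
carr 16 24 (array([ 560.1, -290. ]), array([125.4, 141. ]), 82.27, 300) [ 551.7 -246.2   19.6]
carr 34 42 (array([ 594.2, -255.1]), array([ 59.7, 123.6]), 47.98, 81) [ 589.1 -244.3   38.2]
carr 60 150 (array([ 581.7, -242.8]), array([ 19.5, 111. ]), 76.5, 973) [ 583.4 -243.   106.6]
carr 155 166 (array([ 580.8, -248.1]), array([ 22.2, 110. ]), 81.58, 165) [ 582.7 -247.7  158.6]
top
stand 8 17 (array([563.4, 235. ]), array([274.6, 276.7]), 0.34, 1148) [426.  96.] [701. 373.]
stand 145 158 (array([608.3, 268.9]), array([83. , 54.2]), 6.52, 45) [565. 238.] [651. 291.]
stand 196 208 (array([598.2, 263.9]), array([ 55.5, 123.1]), 85.77, 269) [536. 238.] [660. 294.]
stand 180 191 (array([594. , 271.1]), array([115.2,  55.6]), 15.2, 132) [537. 238.] [657. 292.]
carr 16 24 (array([ 560.5, -294. ]), array([120.8, 140.4]), 82.13, 1376) [ 548.4 -306.2   20.2]
carr 34 42 (array([ 576.4, -275.7]), array([ 69.5, 107.8]), 80.54, 88) [ 617.4 -294.9   38.8]
carr 60 150 (array([ 581.6, -242. ]), array([ 15.2, 110.9]), 89.15, 243) [ 572.7 -242.6  108.1]
carr 155 166 (array([ 581.4, -249.4]), array([ 14.6, 108.4]), 82.34, 260) [ 583.1 -249.4  160.3]
```

View pics/b1.png

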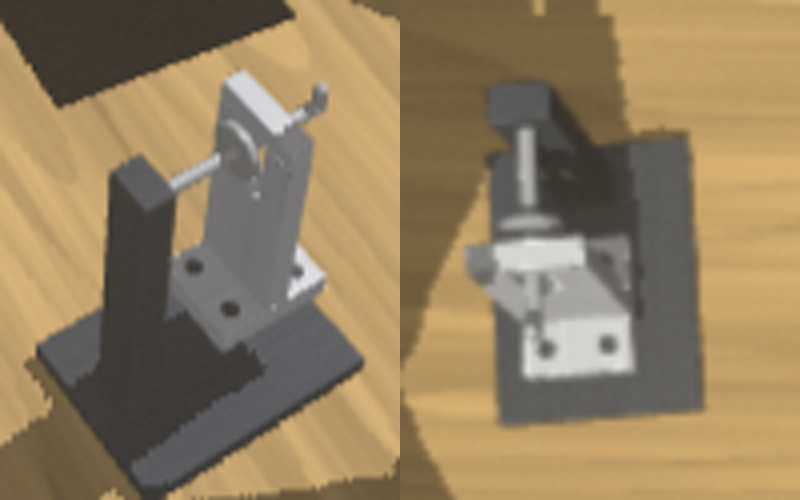

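The enlarged crops show the blade hanging across the rod, between the collar (+x side) and the upturned tip. The rod passes through the slot, so the first grasp has to be across the 56 mm width.

```bash
cat > plan.py <<'E'
from h import *
from scipy.spatial.transform import Rotation as Ro
def down(yaw_y): # tool pointing down, tool y at world heading yaw_y (deg)
    a=np.radians(yaw_y); y=np.array([np.cos(a),np.sin(a),0]); z=np.array([0,0,-1.]); return np.stack([np.cross(y,z),y,z],1)
def plan(*wps,start=None,vmax=38):
    "wps: (xyz mm, yaw_y deg). prints rows; start defaults to measured pose"
    s=read_state(); p,R=(s['ee_pos'],s['tool_rot']) if start is None else (np.array(start[0],float),down(start[1]))
    for t,yw in wps:
        t=np.array(t,float); T=down(yw); w=Ro.from_matrix(R.T@T).as_rotvec(degrees=True)
        n=max(1,int(np.ceil(max(np.abs(t-p).max()/vmax,np.linalg.norm(t-p)/40,np.linalg.norm(w)/6.8))))
        X=[];W=[]
        for i in range(n):
            Ri=R@Ro.from_rotvec(w*i/n,degrees=True).as_matrix(); X.append((Ri.T@(t-p)/n/1000).round(4).tolist()); W.append((w/n).round(2).tolist())
        for i in range(0,n,5): print('xyz',X[i:i+5],'rot',W[i:i+5])
        print('--'); p,R=t,T
E
python3 - <<'E'
from m import *
from plan import plan
im=cloud('top')[1].astype(int)
for n in('scene','top'):
    im=cloud(n)[1].astype(int); Q=P[n]
    m=(im.max(2)<62)&(abs(Q[...,2]-3)<8)&(abs(Q[...,0]-490)<120)&(abs(Q[...,1]+19)<120); print(n,'mat',rect(Q[m]),np.median(Q[m][:,2]))
    c=box(n,(652,275),(25,28),196,208); c=c[c[:,0]>635]; print('column',rect(c),c[:,:2].mean(0).round(1))
    b=box(n,(580,267),(18,45),199.5,210); print('blade',rect(b),b.mean(0).round(1))
    t=box(n,(543,264),(14,20),192,210); t=t[t[:,0]<556]; print('tip',len(t),t.mean(0).round(1))
    print('coll',[ (k,box(n,c,(55,55),0,200)[:,2].max().round()) for k,c in dict(tin=(590,440)).items()])
plan(((169,601,270),74.3),((577.6,267.6,270),95.8))
E
```

```text
scene mat (array([492.2, -11.6]), array([169.8, 177.1]), 88.08, 999) 2.5091091279672355
column (array([647.6, 275.1]), array([20.2, 29.4]), 5.41, 151) [648.  275.4]
blade (array([578.2, 267.8]), array([25.2, 56.4]), 5.13, 197) [574.1 268.7 203.6]
tip 17 [539.2 264.4 197. ]
coll [('tin', np.float64(73.0))]
top mat (array([485.7, -17.3]), array([168.5, 156. ]), 88.61, 1895) 3.422266890174569
column (array([649.1, 272.8]), array([21.6, 29.2]), 7.58, 107) [648.4 272.4]
blade (array([580.5, 267. ]), array([26.6, 55.7]), 5.51, 152) [575.1 265.5 205. ]
tip 14 [541.6 261.8 197.5]
coll [('tin', np.float64(76.0))]
xyz [[0.0002, -0.0002, -0.0365], [0.0002, -0.0002, -0.0365]] rot [[-0.03, -0.0, -0.02], [-0.03, -0.0, -0.02]]
--
xyz [[-0.0345, -0.015, 0.0], [-0.0341, -0.0159, 0.0], [-0.0337, -0.0169, 0.0], [-0.0332, -0.0178, 0.0], [-0.0327, -0.0186, 0.0]] rot [[0.0, 0.0, -1.54], [0.0, 0.0, -1.54], [0.0, 0.0, -1.54], [0.0, 0.0, -1.54], [0.0, 0.0, -1.54]]
xyz [[-0.0322, -0.0195, 0.0], [-0.0317, -0.0204, 0.0], [-0.0311, -0.0212, 0.0], [-0.0306, -0.022, 0.0], [-0.03, -0.0228, 0.0]] rot [[0.0, 0.0, -1.54], [0.0, 0.0, -1.54], [0.0, 0.0, -1.54], [0.0, 0.0, -1.54], [0.0, 0.0, -1.54]]
xyz [[-0.0293, -0.0236, 0.0], [-0.0287, -0.0244, 0.0], [-0.028, -0.0252, 0.0], [-0.0273, -0.0259, 0.0]] rot [[0.0, 0.0, -1.54], [0.0, 0.0, -1.54], [0.0, 0.0, -1.54], [0.0, 0.0, -1.54]]
--
```

Request:
arm_command --xyz '[[0,0,-0.037],[0,0,-0.037]]' --rot '[[0,0,0],[0,0,0]]' --gripper -1

```text
time: 0.27
ee_pos: [169.0, 600.1, 270.2]
tool_rot: [[-0.962, 0.271, -0.002], [0.271, 0.962, -0.005], [0.001, -0.005, -1.0]]
force: [-0.1, 1.0, 0.4]
finger_gap: 91.1
```

Request:
arm_command --xyz '[[-0.0345,-0.015,0],[-0.0341,-0.0159,0],[-0.0337,-0.0169,0],[-0.0332,-0.0178,0],[-0.0327,-0.0186,0]]' --rot '[[0,0,-1.54],[0,0,-1.54],[0,0,-1.54],[0,0,-1.54],[0,0,-1.54]]'

```text
time: 0.68
ee_pos: [316.2, 481.0, 271.2]
tool_rot: [[-0.99, 0.138, -0.0], [0.138, 0.99, -0.0], [0.0, -0.0, -1.0]]
force: [0.9, 1.4, 0.8]
finger_gap: 90.9
```

Request:
arm_command --xyz '[[-0.0322,-0.0195,0],[-0.0317,-0.0204,0],[-0.0311,-0.0212,0],[-0.0306,-0.022,0],[-0.03,-0.0228,0]]' --rot '[[0,0,-1.54],[0,0,-1.54],[0,0,-1.54],[0,0,-1.54],[0,0,-1.54]]'

```text
time: 1.1
ee_pos: [462.4, 361.8, 271.2]
tool_rot: [[-1.0, 0.005, -0.0], [0.005, 1.0, -0.0], [0.0, -0.0, -1.0]]
force: [1.1, 0.8, 0.1]
finger_gap: 91.2
```

Request:
arm_command --xyz '[[-0.0293,-0.0236,0],[-0.0287,-0.0244,0],[-0.028,-0.0252,0],[-0.0273,-0.0259,0],[0,0,0]]' --rot '[[0,0,-1.54],[0,0,-1.54],[0,0,-1.54],[0,0,-1.54],[0,0,0]]'

```text
time: 1.52
ee_pos: [582.3, 263.7, 270.6]
tool_rot: [[-0.995, -0.099, 0.001], [-0.099, 0.995, -0.001], [-0.001, -0.002, -1.0]]
force: [0.1, -1.2, -0.5]
finger_gap: 91.3
```

Request:
arm_command --xyz '[[0,0,0],[0,0,0]]' --rot '[[0,0,0],[0,0,0]]'

```text
time: 1.68
ee_pos: [577.6, 268.2, 271.0]
tool_rot: [[-0.995, -0.101, -0.001], [-0.101, 0.995, -0.0], [0.001, 0.0, -1.0]]
force: [-0.3, 0.1, -0.4]
finger_gap: 91.2
```

```bash
python3 - <<'E'
from m import *
s=read_state(); print(s['time'],s['ee_pos'],s['tool_rot'].round(4).tolist(),s['joint_positions'].round(2))
cam('wrist'); p=camera_params('wrist'); print(p)
Pw=cloud('wrist')[0]; P['wrist']=Pw
for z0,z1 in((199,210),(193,199)):
    q=box('wrist',(590,268),(80,50),z0,z1); print(len(q), rect(q) if len(q) else '')
b=box('wrist',(575,267),(25,45),200,210); print(rect(b),b.mean(0))
c=box('wrist',(650,275),(30,30),197,208); print(rect(c) if len(c) else 'nocol')
t=box('wrist',(541,263),(14,20),192,205);print(len(t),t.mean(0) if len(t) else '')
cv2.imwrite('pics/c1.png',cv2.imread('pics/wrist_last.png'))
E
```

```text
1.6833 [577.57476715 268.19847483 270.98207811] [[-0.9949, -0.1006, -0.001], [-0.1006, 0.9949, -0.0001], [0.0011, 0.0, -1.0]] [ 0.34  0.46  1.21  0.    1.48 -1.33]
{'fx': 360.555656362584, 'fy': 360.555656362584, 'cx': 318.96473152591676, 'cy': 240.4877001472603, 'position': array([498.61293396, 261.05711273, 457.77083037]), 'orientation': array([[-0.10189414,  0.95484716,  0.27907793],
       [ 0.99479409,  0.09737436,  0.03004916],
       [ 0.00151732,  0.28068691, -0.95979819]])}
2047 (array([591.8, 268.3]), array([112.2,  55.4]), 4.97, 2047)
498 (array([588.2, 264.6]), array([ 54. , 106.2]), 85.94, 498)
(array([579.4, 267.3]), array([26.2, 55.4]), 6.02, 1507) [573.4553009  266.81649205 203.86023517]
(array([642.5, 274. ]), array([ 9.7, 28.9]), 6.24, 464)
99 [538.23792489 263.19796017 198.5715762 ]
```

View pics/c1.png

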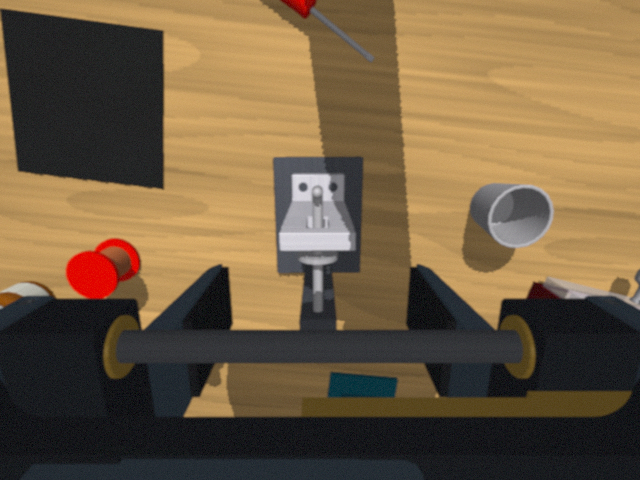

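The wrist view shows the blade top at pixels (279–354, 233–250), centred at (316,241), which puts it near world (573.3, 266.7). The fingers straddle it, so I'm descending to grasp across the width.

Request:
arm_command --xyz '[[0.0042,-0.0011,0],[0,0,0.025],[0,0,0.025],[0,0,0.022],[0,0,0.015]]' --rot '[[0,0,0],[0,0,0],[0,0,0],[0,0,0],[0,0,0]]'

```text
time: 2.15
ee_pos: [572.0, 267.2, 182.6]
tool_rot: [[-0.995, -0.103, -0.002], [-0.103, 0.995, -0.001], [0.002, -0.0, -1.0]]
force: [-0.2, 0.7, 0.3]
finger_gap: 91.2
```

Request:
arm_command --xyz '[[0,0,0],[0,0,0]]' --rot '[[0,0,0],[0,0,0]]'

```text
time: 2.32
ee_pos: [573.0, 267.2, 184.5]
tool_rot: [[-0.995, -0.102, -0.001], [-0.102, 0.995, -0.0], [0.001, -0.0, -1.0]]
force: [-0.1, -0.1, -0.2]
finger_gap: 91.0
```

Request:
arm_command --xyz '[[0,0,0],[0,0,0],[0,0,0],[0,0,0],[0,0,0]]' --rot '[[0,0,0],[0,0,0],[0,0,0],[0,0,0],[0,0,0]]' --gripper 1

```text
time: 2.73
ee_pos: [574.1, 266.7, 184.9]
tool_rot: [[-0.995, -0.101, 0.001], [-0.101, 0.995, 0.0], [-0.001, 0.0, -1.0]]
force: [-0.6, 0.1, -0.1]
finger_gap: 60.9
```

Request:
arm_command --xyz '[[0,0,0],[0,0,0],[0,0,0],[0,0,0],[0,0,0]]' --rot '[[0,0,0],[0,0,0],[0,0,0],[0,0,0],[0,0,0]]'

```text
time: 3.15
ee_pos: [574.0, 266.8, 184.6]
tool_rot: [[-0.995, -0.101, 0.0], [-0.101, 0.995, 0.0], [-0.0, 0.0, -1.0]]
force: [-0.6, 1.1, 3.8]
finger_gap: 54.7
```

Request:
arm_command --xyz '[[0,0,-0.005],[0,0,-0.006],[0,0,-0.006],[0,0,-0.005],[0,0,0]]' --rot '[[0,0,0],[0,0,0],[0,0,0],[0,0,0],[0,0,0]]'

```text
time: 3.57
ee_pos: [574.4, 266.8, 207.7]
tool_rot: [[-0.995, -0.101, 0.002], [-0.101, 0.995, 0.001], [-0.002, 0.0, -1.0]]
force: [0.5, 0.3, -5.4]
finger_gap: 54.7
```

```bash
python3 - <<'E'
from m import *
print(read_state()['force'],read_state()['finger_gap'],read_state()['ee_pos'])
cam('scene');cam('wrist')
a=cv2.resize(cv2.imread('pics/scene_last.png')[250:400,290:430],None,fx=3.5,fy=3.5,interpolation=cv2.INTER_CUBIC)
b=cv2.resize(cv2.imread('pics/wrist_last.png')[140:330,220:420],None,fx=1.5,fy=1.5)
o=np.zeros((525,790,3),np.uint8);o[:a.shape[0],:a.shape[1]]=a;o[:b.shape[0],490:790]=b
cv2.imwrite('pics/d1.png',o)
E
```

```text
[ 0.47974586  0.34323502 -5.37918984] 54.65160410160587 [574.43674102 266.82474289 207.74541433]
```

View pics/d1.png

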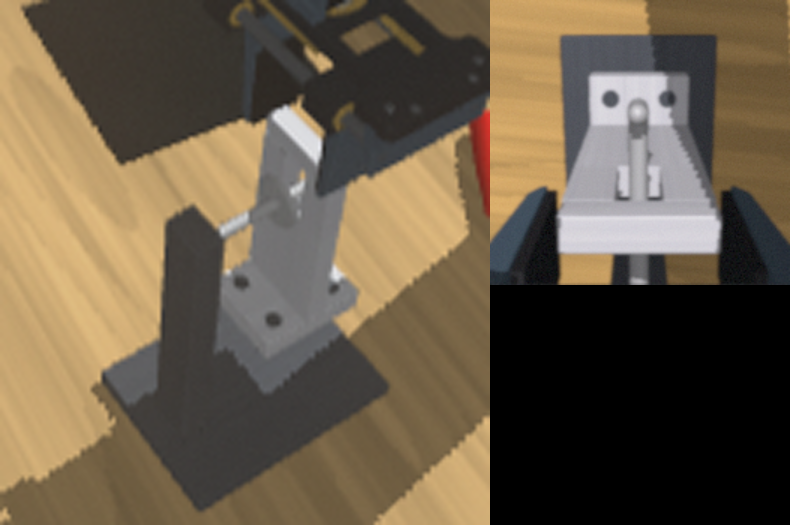

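The picture shows the blade gripped and raised, with the rod now mid-slot. I'm sliding it off along −x, level.

Request:
arm_command --xyz '[[0.006,0,0],[0.01,0,0],[0.01,0,0],[0.01,0,0],[0.009,0,0]]' --rot '[[0,0,0],[0,0,0],[0,0,0],[0,0,0],[0,0,0]]'

```text
time: 4.08
ee_pos: [527.4, 261.9, 206.4]
tool_rot: [[-0.995, -0.102, -0.001], [-0.102, 0.995, -0.0], [0.001, -0.0, -1.0]]
force: [0.7, 0.1, -4.3]
finger_gap: 54.8
```

Request:
arm_command --xyz '[[0.015,0,0],[0.02,0,0],[0.02,0,0],[0.01,0,0],[0,0,0]]' --rot '[[0,0,0],[0,0,0],[0,0,0],[0,0,0],[0,0,0]]'

```text
time: 4.5
ee_pos: [461.8, 255.2, 206.6]
tool_rot: [[-0.995, -0.102, -0.001], [-0.102, 0.995, -0.0], [0.001, -0.0, -1.0]]
force: [-0.2, -0.4, -4.8]
finger_gap: 54.8
```

```bash
python3 - <<'E'
from m import *
from plan import plan
s=read_state(); print(s['time'],s['force'],s['finger_gap'],s['ee_pos'])
cam('wrist'); cv2.imwrite('pics/e1.png',cv2.imread('pics/wrist_last.png'))
z=float(s['ee_pos'][2])
plan(((465,60,z),82.3),((465,-15,z),82.3))
E
```

```text
4.5 [-0.16103524 -0.37331502 -4.80161549] 54.77593861686425 [461.80327046 255.22554235 206.60418577]
xyz [[0.0031, -0.0324, 0.0], [0.0018, -0.0325, 0.0], [0.0005, -0.0326, 0.0], [-0.0008, -0.0326, 0.0], [-0.0021, -0.0325, 0.0]] rot [[0.0, 0.0, 2.26], [0.0, 0.0, 2.26], [0.0, 0.0, 2.26], [0.0, 0.0, 2.26], [0.0, 0.0, 2.26]]
xyz [[-0.0034, -0.0324, 0.0]] rot [[0.0, 0.0, 2.26]]
--
xyz [[-0.005, -0.0372, 0.0], [-0.005, -0.0372, 0.0]] rot [[0.0, 0.0, 0.0], [0.0, 0.0, 0.0]]
--
```

View pics/e1.png

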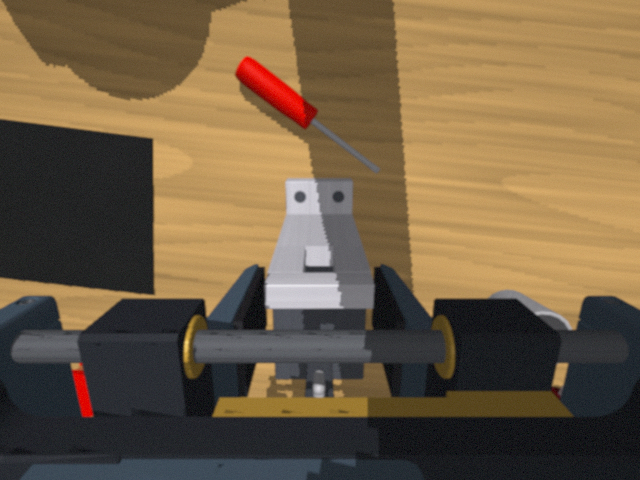

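It's off the hook and hanging plumb between the fingers, with nothing near its foot. Moving to the mat next.

Request:
arm_command --xyz '[[0.0031,-0.0324,0],[0.0018,-0.0325,0],[0.0005,-0.0326,0],[-0.0008,-0.0326,0],[-0.0021,-0.0325,0]]' --rot '[[0,0,2.26],[0,0,2.26],[0,0,2.26],[0,0,2.26],[0,0,2.26]]'

```text
time: 4.97
ee_pos: [466.3, 91.2, 206.6]
tool_rot: [[-0.995, 0.097, 0.001], [0.097, 0.995, -0.0], [-0.001, 0.0, -1.0]]
force: [0.7, -0.9, -4.4]
finger_gap: 54.6
```

Request:
arm_command --xyz '[[-0.0034,-0.0324,0],[-0.011,-0.033,0],[-0.011,-0.026,0],[-0.008,-0.013,0],[0,0,0]]' --rot '[[0,0,2.26],[0,0,0],[0,0,0],[0,0,0],[0,0,0]]'

```text
time: 5.38
ee_pos: [488.2, -18.6, 206.7]
tool_rot: [[-0.99, 0.138, 0.002], [0.138, 0.99, -0.001], [-0.003, -0.001, -1.0]]
force: [0.9, -0.7, -5.3]
finger_gap: 54.6
```

Request:
arm_command --xyz '[[0,0,0.015],[0,0,0.02],[0,0,0.02],[0,0,0.01],[0,0,0.005]]' --rot '[[0,0,0],[0,0,0],[0,0,0],[0,0,0],[0,0,0]]'

```text
time: 5.8
ee_pos: [485.8, -15.0, 135.1]
tool_rot: [[-0.991, 0.135, -0.001], [0.135, 0.991, 0.0], [0.001, 0.0, -1.0]]
force: [-0.3, -0.4, -4.8]
finger_gap: 54.5
```

Request:
arm_command --xyz '[[0,0,0],[0,0,0],[0,0,0]]' --rot '[[0,0,0],[0,0,0],[0,0,0]]'

```text
time: 6.05
ee_pos: [486.7, -15.3, 137.2]
tool_rot: [[-0.991, 0.135, 0.001], [0.135, 0.991, -0.0], [-0.001, -0.0, -1.0]]
force: [0.4, -0.2, -4.3]
finger_gap: 54.7
```

```bash
python3 - <<'E'
from m import *
s=read_state(); print(s['time'],s['force'],s['finger_gap'],s['ee_pos'],s['tool_rot'].round(4).tolist())
cam('scene'); cv2.imwrite('pics/f1.png',cv2.resize(cv2.imread('pics/scene_last.png')[140:340,240:480],None,fx=2.5,fy=2.5,interpolation=cv2.INTER_CUBIC))
E
```

```text
6.05 [ 0.44303728 -0.18556643 -4.31380738] 54.67610589999322 [486.69021077 -15.29617358 137.20777849] [[-0.9909, 0.1346, 0.0015], [0.1346, 0.9909, -0.0002], [-0.0015, -0.0, -1.0]]
```

View pics/f1.png

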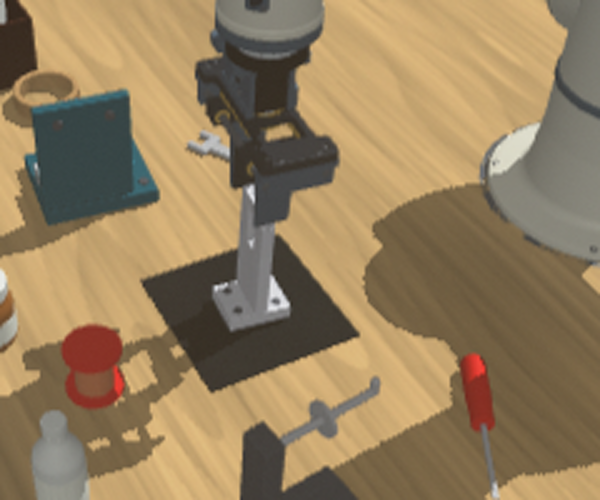

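The rest is upright over the middle of the mat, about 4 mm above it. Lowering in small steps.

Request:
arm_command --xyz '[[0,0,0.001],[0,0,0.001],[0,0,0.001],[0,0,0],[0,0,0]]' --rot '[[0,0,0],[0,0,0],[0,0,0],[0,0,0],[0,0,0]]'

```text
time: 6.52
ee_pos: [486.4, -15.3, 133.8]
tool_rot: [[-0.991, 0.135, 0.001], [0.135, 0.991, -0.0], [-0.001, 0.0, -1.0]]
force: [1.3, 1.3, 3.3]
finger_gap: 54.7
```

Request:
arm_command --xyz '[[0,0,0.0005],[0,0,0.0005],[0,0,0],[0,0,0]]' --rot '[[0,0,0],[0,0,0],[0,0,0],[0,0,0]]'

```text
time: 6.85
ee_pos: [486.8, -15.2, 133.5]
tool_rot: [[-0.991, 0.135, 0.002], [0.135, 0.991, 0.0], [-0.002, 0.0, -1.0]]
force: [-2.4, 4.0, 19.8]
finger_gap: 54.9
```

Request:
arm_command --xyz '[[0,0,-0.0008],[0,0,0]]' --rot '[[0,0,0],[0,0,0]]'

```text
time: 7.02
ee_pos: [486.5, -15.3, 133.7]
tool_rot: [[-0.991, 0.135, 0.001], [0.135, 0.991, -0.0], [-0.001, 0.0, -1.0]]
force: [0.7, 2.7, 7.2]
finger_gap: 54.6
```

Request:
arm_command --xyz '[[0,0,0],[0,0,0],[0,0,0],[0,0,0],[0,0,0]]' --rot '[[0,0,0],[0,0,0],[0,0,0],[0,0,0],[0,0,0]]' --gripper -1

```text
time: 7.43
ee_pos: [485.9, -15.3, 133.1]
tool_rot: [[-0.991, 0.135, -0.0], [0.135, 0.991, -0.0], [0.0, -0.0, -1.0]]
force: [0.0, 0.1, -1.2]
finger_gap: 85.0
```

Request:
arm_command --xyz '[[0,0,0],[0,0,0],[0,0,0],[0,0,0],[0,0,0]]' --rot '[[0,0,0],[0,0,0],[0,0,0],[0,0,0],[0,0,0]]'

```text
time: 7.85
ee_pos: [485.9, -15.3, 133.2]
tool_rot: [[-0.991, 0.135, -0.0], [0.135, 0.991, -0.0], [0.0, -0.0, -1.0]]
force: [-0.1, 0.2, 0.2]
finger_gap: 91.1
```

Request:
arm_command --xyz '[[0,0,-0.015],[0,0,-0.025],[0,0,-0.025],[0,0,-0.03],[0,0,-0.025]]' --rot '[[0,0,0],[0,0,0],[0,0,0],[0,0,0],[0,0,0]]'

```text
time: 8.27
ee_pos: [485.9, -15.3, 255.0]
tool_rot: [[-0.991, 0.135, 0.001], [0.135, 0.991, -0.0], [-0.001, -0.0, -1.0]]
force: [0.1, -0.1, 0.0]
finger_gap: 91.5
```

Request:
arm_command --xyz '[[0,0,0],[0,0,0]]' --rot '[[0,0,0],[0,0,0]]'

```text
time: 8.43
ee_pos: [486.7, -15.4, 254.3]
tool_rot: [[-0.991, 0.135, 0.003], [0.135, 0.991, -0.0], [-0.003, -0.0, -1.0]]
force: [0.2, -0.3, -1.6]
finger_gap: 91.5
```

```bash
python3 - <<'E'
from m import *
s=read_state(); print(s['time'],s['force'],s['finger_gap'],s['ee_pos'],s['tool_rot'].round(4).tolist(),s['joint_positions'].round(2))
for n in('wrist','scene'):
    cam(n);P[n]=cloud(n)[0]
    b=box(n,(486,-15),(50,50),148,158); b=b[b[:,2]>np.median(b[:,2])-3]; print(n,'top',rect(b),b.mean(0).round(1))
    b=box(n,(486,-15),(60,60),15,23); print(n,'foot',rect(b))
cv2.imwrite('pics/g1.png',cv2.imread('pics/wrist_last.png'))
E
```

```text
8.4333 [ 0.21508153 -0.29252117 -1.6297982 ] 91.50043849273862 [486.67636276 -15.41453256 254.30814342] [[-0.9909, 0.1347, 0.0028], [0.1347, 0.9909, -0.0004], [-0.0028, -0.0001, -1.0]] [-0.15  0.24  1.59 -0.    1.31 -1.59]
wrist top (array([486.4, -12.2]), array([55.9, 14.4]), 82.22, 1133) [486.1 -12.3 152.1]
wrist foot (array([466. ,  -9.8]), array([55.5, 28.6]), 83.11, 1194)
scene top (array([486.6, -12.2]), array([58.1, 16.3]), 82.51, 85) [486.4 -10.4 152.3]
scene foot (array([485.4, -11.9]), array([61.7, 71. ]), 82.89, 269)
```

View pics/g1.png

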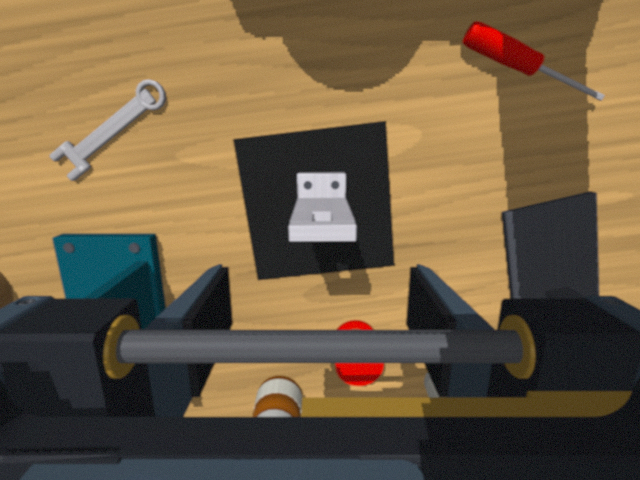

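The rest stands free near the middle of the mat; its blade top is at pixels (289–356, 222–241), world about (486.5, −12.5). Next I turn the gripper 90° and regrasp across the thickness.

Request:
arm_command --xyz '[[0,0,0],[0,0,0],[0,0,0],[0,0,0],[0,0,0]]' --rot '[[0,0,7],[0,0,7],[0,0,7],[0,0,7],[0,0,7]]'

```text
time: 8.95
ee_pos: [485.3, -15.2, 251.9]
tool_rot: [[-0.73, 0.683, -0.002], [0.683, 0.73, 0.0], [0.002, -0.001, -1.0]]
force: [0.3, 0.6, 0.3]
finger_gap: 91.3
```

Request:
arm_command --xyz '[[0,0,0],[0,0,0],[0,0,0],[0,0,0],[0,0,0]]' --rot '[[0,0,7],[0,0,7],[0,0,7],[0,0,7],[0,0,7]]'

```text
time: 9.37
ee_pos: [485.2, -15.2, 251.8]
tool_rot: [[-0.206, 0.978, -0.003], [0.978, 0.206, 0.0], [0.001, -0.002, -1.0]]
force: [-0.5, -0.5, -0.0]
finger_gap: 91.5
```

Request:
arm_command --xyz '[[0,0,0],[0,0,0],[0,0,0],[0,0,0],[0,0,0]]' --rot '[[0,0,7],[0,0,7],[0,0,6],[0,0,0],[0,0,0]]'

```text
time: 9.78
ee_pos: [485.5, -15.3, 252.3]
tool_rot: [[0.131, 0.991, -0.002], [0.991, -0.131, 0.0], [0.0, -0.002, -1.0]]
force: [0.7, -0.4, -0.1]
finger_gap: 91.1
```

```bash
python3 - <<'E'
from m import *
s=read_state(); print(s['time'],s['force'],s['finger_gap'],s['ee_pos'],s['tool_rot'].round(4).tolist(),s['joint_positions'].round(2))
for n in('wrist','top'):
    cam(n);P[n]=cloud(n)[0]
    b=box(n,(486,-15),(50,50),148,158)
    if len(b): b=b[b[:,2]>np.median(b[:,2])-3]; print(n,'top',rect(b),b.mean(0).round(1))
n='wrist'
q=box(n,(580,-249),(90,40),155,166); print('fence',rect(q) if len(q) else 0)
q=box(n,(560,-294),(100,100),16,24); print('bed',rect(q) if len(q) else 0)
E
```

```text
9.7833 [ 0.74870975 -0.39367106 -0.05181702] 91.12420435157507 [485.46799466 -15.27153212 252.26069913] [[0.1314, 0.9913, -0.0018], [0.9913, -0.1314, 0.0003], [0.0, -0.0018, -1.0]] [-0.15  0.24  1.59 -0.    1.31 -0.02]
wrist top (array([486.4, -11.8]), array([56. , 13.5]), 82.17, 1114) [486.3 -11.1 152.1]
fence 0
bed (array([ 542.7, -264.9]), array([59.3, 98.8]), 83.09, 948)
```

Request:
arm_command --xyz '[[0.003,0.0005,0.02],[0,0,0.03],[0,0,0.03],[0,0,0.028],[0,0,0.016]]' --rot '[[0,0,0],[0,0,0],[0,0,0],[0,0,0],[0,0,0]]'

```text
time: 10.3
ee_pos: [485.4, -12.2, 126.5]
tool_rot: [[0.132, 0.991, -0.003], [0.991, -0.132, 0.0], [0.0, -0.003, -1.0]]
force: [-1.0, 0.1, -0.9]
finger_gap: 91.4
```

Request:
arm_command --xyz '[[0,0,0],[0,0,0]]' --rot '[[0,0,0],[0,0,0]]'

```text
time: 10.47
ee_pos: [486.5, -12.4, 129.0]
tool_rot: [[0.133, 0.991, -0.002], [0.991, -0.133, 0.0], [0.0, -0.002, -1.0]]
force: [0.4, -0.5, 0.8]
finger_gap: 90.8
```

Request:
arm_command --xyz '[[0,0,0],[0,0,0],[0,0,0],[0,0,0],[0,0,0]]' --rot '[[0,0,0],[0,0,0],[0,0,0],[0,0,0],[0,0,0]]' --gripper 1

```text
time: 10.88
ee_pos: [487.2, -12.4, 129.8]
tool_rot: [[0.135, 0.991, 0.001], [0.991, -0.135, -0.0], [-0.0, 0.001, -1.0]]
force: [-0.0, 0.8, -0.1]
finger_gap: 60.9
```

Request:
arm_command --xyz '[[0,0,0],[0,0,0],[0,0,0],[0,0,0],[0,0,0]]' --rot '[[0,0,0],[0,0,0],[0,0,0],[0,0,0],[0,0,0]]'

```text
time: 11.3
ee_pos: [486.9, -12.4, 129.2]
tool_rot: [[0.135, 0.991, -0.0], [0.991, -0.135, -0.0], [-0.0, -0.0, -1.0]]
force: [-1.0, 0.1, 0.2]
finger_gap: 27.5
```

Request:
arm_command --xyz '[[0,0,0],[0,0,0],[0,0,0],[0,0,0],[0,0,0]]' --rot '[[0,0,0],[0,0,0],[0,0,0],[0,0,0],[0,0,0]]'

```text
time: 11.72
ee_pos: [486.7, -12.4, 129.1]
tool_rot: [[0.135, 0.991, -0.0], [0.991, -0.135, 0.0], [0.0, -0.0, -1.0]]
force: [-1.0, 0.2, -0.6]
finger_gap: 13.9
```

Request:
arm_command --xyz '[[0,0,0],[0,0,0],[0,0,0],[0,0,0],[0,0,0]]' --rot '[[0,0,0],[0,0,0],[0,0,0],[0,0,0],[0,0,0]]'

```text
time: 12.13
ee_pos: [486.8, -12.4, 129.2]
tool_rot: [[0.135, 0.991, -0.0], [0.991, -0.135, 0.0], [0.0, -0.0, -1.0]]
force: [-0.8, 0.6, -1.8]
finger_gap: 13.4
```

Gripped across the thickness: the gap is 13.4 mm on the 14 mm blade. I'm lifting, then going around the open −x side of the carriage.

Request:
arm_command --xyz '[[0,0,-0.008],[0,0,-0.015],[0,0,-0.018],[0,0,-0.015],[0,0,0]]' --rot '[[0,0,0],[0,0,0],[0,0,0],[0,0,0],[0,0,0]]'

```text
time: 12.55
ee_pos: [488.4, -12.6, 188.0]
tool_rot: [[0.135, 0.991, 0.004], [0.991, -0.135, -0.001], [-0.0, 0.004, -1.0]]
force: [0.8, -1.1, -4.9]
finger_gap: 13.8
```

```bash
python3 - <<'E'
from m import *
from plan import plan
s=read_state(); print(s['time'],s['force'],s['finger_gap'],s['ee_pos'],s['tool_rot'].round(4).tolist())
plan(((440,-120,185),-7.7),((440,-276,185),-7.7),((567.5,-292.8,185),-7.7),start=((486.8,-12.4,185),-7.75),vmax=33)
E
```

```text
12.55 [ 0.79455561 -1.1253479  -4.87696656] 13.794211135995445 [488.38204665 -12.64102647 188.04554578] [[0.1347, 0.9909, 0.0043], [0.9909, -0.1347, -0.0007], [-0.0001, 0.0044, -1.0]]
xyz [[-0.0282, -0.008, 0.0], [-0.0282, -0.008, 0.0], [-0.0282, -0.008, 0.0], [-0.0282, -0.008, 0.0]] rot [[0.0, 0.0, -0.01], [0.0, 0.0, -0.01], [0.0, 0.0, -0.01], [0.0, 0.0, -0.01]]
--
xyz [[-0.0309, 0.0042, 0.0], [-0.0309, 0.0042, 0.0], [-0.0309, 0.0042, 0.0], [-0.0309, 0.0042, 0.0], [-0.0309, 0.0042, 0.0]] rot [[0.0, 0.0, 0.0], [0.0, 0.0, 0.0], [0.0, 0.0, 0.0], [0.0, 0.0, 0.0], [0.0, 0.0, 0.0]]
--
xyz [[0.0001, 0.0322, 0.0], [0.0001, 0.0322, 0.0], [0.0001, 0.0322, 0.0], [0.0001, 0.0322, 0.0]] rot [[0.0, 0.0, 0.0], [0.0, 0.0, 0.0], [0.0, 0.0, 0.0], [0.0, 0.0, 0.0]]
--
```

Request:
arm_command --xyz '[[-0.028,-0.008,0],[-0.028,-0.008,0],[-0.028,-0.008,0],[-0.029,-0.008,0]]' --rot '[[0,0,0],[0,0,0],[0,0,0],[0,0,0]]'

```text
time: 12.88
ee_pos: [439.0, -120.8, 184.7]
tool_rot: [[0.134, 0.991, -0.001], [0.991, -0.134, 0.0], [0.0, -0.001, -1.0]]
force: [0.2, -0.4, -5.3]
finger_gap: 13.6
```

Request:
arm_command --xyz '[[-0.031,0.004,0],[-0.031,0.004,0],[-0.031,0.004,0],[-0.031,0.004,0],[-0.03,0.005,0]]' --rot '[[0,0,0],[0,0,0],[0,0,0],[0,0,0],[0,0,0]]'

```text
time: 13.3
ee_pos: [439.3, -277.0, 184.6]
tool_rot: [[0.135, 0.991, -0.001], [0.991, -0.135, 0.0], [0.0, -0.001, -1.0]]
force: [1.5, 1.2, -4.4]
finger_gap: 13.7
```

Request:
arm_command --xyz '[[0,0.02,0],[0,0.02,0],[0,0,0],[0,0,0]]' --rot '[[0,0,0],[0,0,0],[0,0,0],[0,0,0]]'

```text
time: 13.63
ee_pos: [479.8, -280.8, 184.2]
tool_rot: [[0.134, 0.991, -0.001], [0.991, -0.134, 0.001], [0.0, -0.001, -1.0]]
force: [0.4, -0.1, -4.4]
finger_gap: 13.6
```

```bash
python3 - <<'E'
from m import *
s=read_state(); print(s['time'],s['force'],s['finger_gap'],s['ee_pos'],s['tool_rot'].round(4).tolist())
c=(577,-284)
for n in('wrist','scene','top'):
    cam(n);P[n]=cloud(n)[0]
    for nm,a in dict(fence=(c,(75,55),155,166),bed=((560,-294),(95,90),16,24),stop=((620,-290),(35,35),34,42),resttop=((480,-281),(60,45),202,214),foot=((480,-281),(60,60),72,81)).items():
        q=box(n,*a); print(n,nm,(rect(q),q.mean(0).round(1)) if len(q)>5 else 0)
w=cv2.imread('pics/wrist_last.png'); t=cv2.resize(cv2.imread('pics/top_last.png')[180:300,380:480],None,fx=4,fy=4)
cv2.imwrite('pics/h1.png',np.hstack([cv2.resize(w,(400,300)),t[:300,:400]]))
E
```

```text
13.6333 [ 0.35044271 -0.07007594 -4.38893725] 13.601782848522959 [ 479.81218176 -280.84881172  184.22931414] [[0.1344, 0.9909, -0.0009], [0.9909, -0.1344, 0.0006], [0.0005, -0.001, -1.0]]
wrist fence ((array([ 581.8, -248.7]), array([ 14.2, 111.2]), 82.26, 4480), array([ 580.8, -248.5,  159.1]))
wrist bed ((array([ 560. , -292.7]), array([119.2, 139.7]), 82.26, 9175), array([ 559.2, -298.9,   19.1]))
wrist stop ((array([ 617.1, -300.8]), array([30.9, 16.4]), 81.77, 561), array([ 616.9, -300.6,   37. ]))
wrist resttop ((array([ 484. , -273.8]), array([31.2, 45.1]), 8.24, 2715), array([ 481.3, -271.9,  206.9]))
wrist foot ((array([ 490.7, -270.5]), array([82.2, 87.3]), 81.91, 3038), array([ 481.8, -281. ,   73.1]))
scene fence ((array([ 580.5, -249.5]), array([ 22.7, 109.6]), 83.49, 167), array([ 581.1, -247. ,  158.7]))
scene bed ((array([ 559.4, -291.6]), array([123.2, 140.3]), 82.01, 281), array([ 555.8, -260.9,   19.5]))
scene stop ((array([ 627.2, -288.1]), array([57.4,  2.8]), 78.04, 7), array([ 624.8, -298.9,   38.3]))
scene resttop ((array([ 482. , -276.6]), array([29.8, 51.9]), 5.89, 80), array([ 479.7, -268.8,  207.9]))
scene foot ((array([ 482.1, -263.9]), array([107.1,  70.9]), 57.67, 154), array([ 482.3, -273.5,   74.2]))
top fence ((array([ 581.8, -249.5]), array([ 14.7, 109.5]), 82.29, 262), array([ 581.3, -249.2,  160.3]))
top bed ((array([ 564.2, -264.3]), array([ 61.4, 139.3]), 81.67, 290), array([ 563.9, -258.7,   20. ]))
top stop ((array([ 619. , -293.3]), array([23.7, 16.8]), 84.04, 49), array([ 619.7, -292.4,   38.3]))
top resttop 0
top foot ((array([ 488.2, -259.5]), array([102.1,  29. ]), 41.87, 57), array([ 468.3, -274.7,   75.6]))
```

View pics/h1.png

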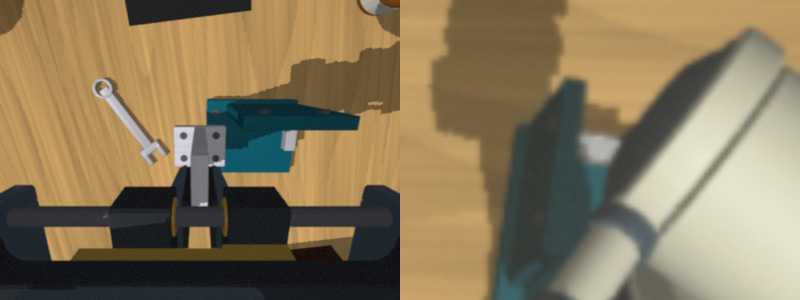

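The wrist view shows the rest gripped, with its foot at the open −x edge of the bed and the fence beyond. Carriage origin comes out at (577, −283.5), yaw −7.7° from the wrist and top views. Now I move in with about 8–10 mm clearance to the stop and fence, then lower.

Request:
arm_command --xyz '[[0,0.015,0],[0,0.025,0],[0,0.025,0],[0,0.015,0],[0,0.008,0]]' --rot '[[0,0,0],[0,0,0],[0,0,0],[0,0,0],[0,0,0]]'

```text
time: 14.2
ee_pos: [568.1, -292.7, 185.0]
tool_rot: [[0.134, 0.991, 0.0], [0.991, -0.134, -0.0], [-0.0, 0.001, -1.0]]
force: [-0.4, 0.2, -5.1]
finger_gap: 13.8
```

Request:
arm_command --xyz '[[0,0,0],[0,0,0.01],[0,0,0.01],[0,0,0.007],[0,0,0]]' --rot '[[0,0,0],[0,0,0],[0,0,0],[0,0,0],[0,0,0]]'

```text
time: 14.62
ee_pos: [564.9, -292.0, 155.9]
tool_rot: [[0.135, 0.991, -0.003], [0.991, -0.135, 0.002], [0.002, -0.003, -1.0]]
force: [-1.7, -0.1, -5.8]
finger_gap: 13.5
```

Request:
arm_command --xyz '[[0,0,0.004],[0,0,0.003],[0,0,0],[0,0,0]]' --rot '[[0,0,0],[0,0,0],[0,0,0],[0,0,0]]'

```text
time: 14.95
ee_pos: [566.8, -292.8, 151.3]
tool_rot: [[0.135, 0.991, 0.0], [0.991, -0.135, -0.0], [-0.0, 0.0, -1.0]]
force: [0.3, -0.5, -4.9]
finger_gap: 13.9
```

```bash
python3 - <<'E'
from m import *
s=read_state(); print(s['time'],s['force'],s['finger_gap'],s['ee_pos'],s['tool_rot'].round(4).tolist())
cam('wrist');P['wrist']=cloud('wrist')[0]
q=box('wrist',(567,-292),(45,45),34,45); print('foot top',np.median(q,0) if len(q) else 0)
cv2.imwrite('pics/i1.png',cv2.imread('pics/wrist_last.png'))
E
```

```text
14.95 [ 0.27465006 -0.53695895 -4.94895662] 13.926277434998935 [ 566.79926883 -292.75363785  151.26046062] [[0.1347, 0.9909, 0.0], [0.9909, -0.1347, -0.0], [-0.0, 0.0, -1.0]]
foot top [ 577.30175236 -300.67204746   39.75527292]
```

View pics/i1.png

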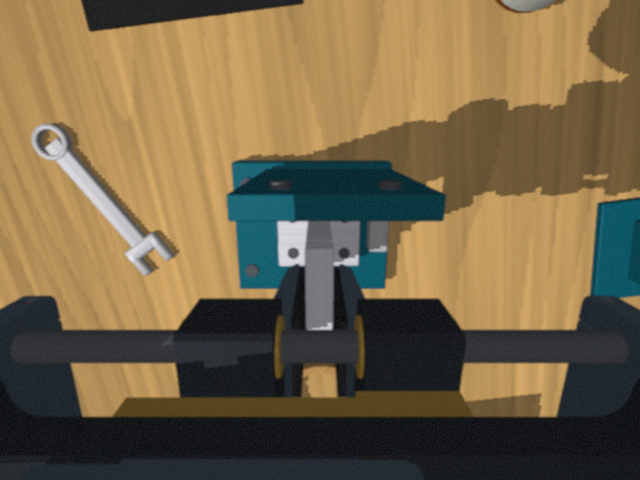

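The foot is inside the carriage, about 5 mm above the bed, with gaps to both the fence and the stop (stop at pixel (377,240)). Lowering gently.

Request:
arm_command --xyz '[[0,0,0.0015],[0,0,0.0015],[0,0,0.001],[0,0,0],[0,0,0]]' --rot '[[0,0,0],[0,0,0],[0,0,0],[0,0,0],[0,0,0]]'

```text
time: 15.42
ee_pos: [566.8, -292.7, 147.3]
tool_rot: [[0.135, 0.991, 0.0], [0.991, -0.135, -0.0], [-0.0, 0.0, -1.0]]
force: [-0.1, 0.5, -4.2]
finger_gap: 13.7
```

Request:
arm_command --xyz '[[0,0,0.0005],[0,0,0],[0,0,0]]' --rot '[[0,0,0],[0,0,0],[0,0,0]]'

```text
time: 15.67
ee_pos: [567.0, -293.0, 147.1]
tool_rot: [[0.135, 0.991, 0.001], [0.991, -0.135, -0.0], [-0.0, 0.001, -1.0]]
force: [-1.5, -0.8, 3.8]
finger_gap: 13.4
```

Request:
arm_command --xyz '[[0.002,0,0],[0.002,0,0],[0.002,0,0],[0.001,0,0],[0,0,0]]' --rot '[[0,0,0],[0,0,0],[0,0,0],[0,0,0],[0,0,0]]'

```text
time: 16.08
ee_pos: [568.3, -286.6, 147.9]
tool_rot: [[0.135, 0.991, 0.002], [0.991, -0.135, -0.002], [-0.002, 0.002, -1.0]]
force: [-2.7, -4.1, 9.8]
finger_gap: 13.5
```

Request:
arm_command --xyz '[[0.001,0,0],[0,0,0],[0,0,0]]' --rot '[[0,0,0],[0,0,0],[0,0,0]]'

```text
time: 16.33
ee_pos: [568.5, -285.8, 147.9]
tool_rot: [[0.135, 0.991, 0.002], [0.991, -0.135, -0.002], [-0.002, 0.002, -1.0]]
force: [-3.0, -3.7, 11.3]
finger_gap: 13.6
```

Request:
arm_command --xyz '[[0.001,0,0],[0,0,0],[0,0,0]]' --rot '[[0,0,0],[0,0,0],[0,0,0]]'

```text
time: 16.58
ee_pos: [568.6, -284.9, 148.0]
tool_rot: [[0.135, 0.991, 0.002], [0.991, -0.135, -0.002], [-0.002, 0.002, -1.0]]
force: [-3.5, -3.9, 11.6]
finger_gap: 13.6
```

Request:
arm_command --xyz '[[0.001,0,-0.0004],[0,0,0],[0,0,0]]' --rot '[[0,0,0],[0,0,0],[0,0,0]]'

```text
time: 16.83
ee_pos: [568.7, -283.7, 148.1]
tool_rot: [[0.135, 0.991, 0.001], [0.991, -0.135, -0.002], [-0.002, 0.002, -1.0]]
force: [-3.8, -3.0, 9.6]
finger_gap: 13.7
```

Request:
arm_command --xyz '[[0.0005,0,0],[0,0,0],[0,0,0]]' --rot '[[0,0,0],[0,0,0],[0,0,0]]'

```text
time: 17.08
ee_pos: [568.8, -283.3, 148.1]
tool_rot: [[0.135, 0.991, 0.002], [0.991, -0.135, -0.002], [-0.002, 0.002, -1.0]]
force: [-2.7, -3.8, 9.6]
finger_gap: 13.7
```

Request:
arm_command --xyz '[[0.0005,0,0],[0,0,0],[0,0,0]]' --rot '[[0,0,0],[0,0,0],[0,0,0]]'

```text
time: 17.33
ee_pos: [568.8, -282.8, 148.2]
tool_rot: [[0.135, 0.991, 0.002], [0.991, -0.135, -0.002], [-0.002, 0.002, -1.0]]
force: [-3.1, -3.5, 9.5]
finger_gap: 13.8
```

Request:
arm_command --xyz '[[0.0005,0,-0.0003],[0,0,0],[0,0,0]]' --rot '[[0,0,0],[0,0,0],[0,0,0]]'

```text
time: 17.58
ee_pos: [568.8, -282.2, 148.2]
tool_rot: [[0.135, 0.991, 0.001], [0.991, -0.135, -0.002], [-0.002, 0.002, -1.0]]
force: [-1.6, -3.4, 7.3]
finger_gap: 13.3
```

Request:
arm_command --xyz '[[0.0005,0,0],[0,0,0],[0,0,0]]' --rot '[[0,0,0],[0,0,0],[0,0,0]]'

```text
time: 17.83
ee_pos: [568.9, -281.7, 148.3]
tool_rot: [[0.135, 0.991, 0.001], [0.991, -0.135, -0.002], [-0.002, 0.002, -1.0]]
force: [-2.9, -3.3, 7.9]
finger_gap: 13.2
```

Request:
arm_command --xyz '[[0.0005,0,0],[0,0,0],[0,0,0]]' --rot '[[0,0,0],[0,0,0],[0,0,0]]'

```text
time: 18.08
ee_pos: [568.9, -281.5, 148.3]
tool_rot: [[0.135, 0.991, 0.001], [0.991, -0.135, -0.002], [-0.002, 0.002, -1.0]]
force: [-3.4, -5.4, 7.3]
finger_gap: 13.7
```

Request:
arm_command --xyz '[[0.0005,0,0],[0,0,0],[0,0,0]]' --rot '[[0,0,0],[0,0,0],[0,0,0]]'

```text
time: 18.33
ee_pos: [569.0, -281.5, 148.3]
tool_rot: [[0.135, 0.991, 0.001], [0.991, -0.135, -0.003], [-0.003, 0.002, -1.0]]
force: [-3.4, -9.2, 6.4]
finger_gap: 13.9
```

The fence contact shows clearly: y force is rising and the TCP has stopped at y = −281.5. Now sliding along the fence to the stop.

Request:
arm_command --xyz '[[0,0.002,-0.0002],[0,0.002,0],[0,0.002,0],[0,0,0],[0,0,0]]' --rot '[[0,0,0],[0,0,0],[0,0,0],[0,0,0],[0,0,0]]'

```text
time: 18.75
ee_pos: [574.6, -282.1, 149.0]
tool_rot: [[0.135, 0.991, 0.001], [0.991, -0.135, -0.003], [-0.003, 0.001, -1.0]]
force: [-6.4, -6.8, 15.7]
finger_gap: 13.6
```

Request:
arm_command --xyz '[[0,0.0007,0],[0,0,0],[0,0,0]]' --rot '[[0,0,0],[0,0,0],[0,0,0]]'

```text
time: 19.0
ee_pos: [575.1, -282.1, 149.0]
tool_rot: [[0.135, 0.991, 0.001], [0.991, -0.135, -0.003], [-0.003, 0.001, -1.0]]
force: [-8.9, -6.7, 16.4]
finger_gap: 13.6
```

Request:
arm_command --xyz '[[0,0.0006,0],[0,0,0],[0,0,0]]' --rot '[[0,0,0],[0,0,0],[0,0,0]]'

```text
time: 19.25
ee_pos: [575.6, -282.2, 149.1]
tool_rot: [[0.135, 0.991, 0.001], [0.991, -0.135, -0.003], [-0.003, 0.001, -1.0]]
force: [-8.9, -7.1, 17.2]
finger_gap: 13.9
```

```bash
cat > chk.py <<'E'
from m import *
s=read_state(); print(s['time'],s['force'].round(1),s['ft_torque'].round(2),s['ee_pos'].round(1))
cam('wrist');P['wrist']=cloud('wrist')[0]
Q=P['wrist'].reshape(-1,3); a=np.radians(-7.7); C=np.array([[np.cos(a),np.sin(a)],[-np.sin(a),np.cos(a)]])
c=Q.copy(); c[:,:2]=(Q[:,:2]-[577,-283.5])@C.T; c=c[np.isfinite(c[:,0])]
def sel(x0,x1,y0,y1,z0,z1): return c[(c[:,0]>x0)&(c[:,0]<x1)&(c[:,1]>y0)&(c[:,1]<y1)&(c[:,2]>z0)&(c[:,2]<z1)]
def fit(q): A=np.c_[q[:,:2],np.ones(len(q))]; return np.linalg.lstsq(A,q[:,2],rcond=None)[0].round(4)
f=sel(-45,34,-32,25,30,46); print('foot',len(f),f.min(0).round(1),f.max(0).round(1),np.median(f,0).round(1),'slopes',fit(f))
b=sel(-90,55,-75,-45,14,27); print('bed',len(b),np.median(b,0).round(1),fit(b))
st=sel(36,54,-30,28,30,46); print('stop',len(st),st.min(0).round(1),st.max(0).round(1),np.median(st,0).round(1))
fe=sel(-60,60,20,50,154,166); print('fence',fe.min(0).round(1),fe.max(0).round(1))
t=sel(-30,30,-45,35,163,180); print('blade top',len(t),t.min(0).round(1) if len(t) else '',t.max(0).round(1) if len(t) else '', np.median(t,0).round(1) if len(t) else '')
E
python3 chk.py
```

```text
19.25 [-8.9 -7.1 17.2] [-1.35  2.12  0.07] [ 575.6 -282.2  149.1]
foot 1200 [-43.3 -31.8  35.5] [26.3 -7.9 43.7] [-23.2 -18.5  39.8] slopes [-0.0521 -0.1052 37.0296]
bed 1493 [-54.9 -56.1  19.1] [-3.20000e-03  2.09000e-02  2.02907e+01]
stop 344 [ 36.2 -27.9  34.3] [50.9 -8.7 39.2] [ 43.3 -18.   37. ]
fence [-55.3  20.5 154. ] [ 55.   42.3 165.9]
blade top 2824 [-17.7 -13.8 163.1] [ 15.2  29.2 180. ] [ -1.5  12.7 171.3]
```

The foot-plane fit shows about 6° of tilt: bed friction dragged the foot back in the grip. I'm lifting clear, backing away from both walls, and pressing lightly to level it. Then I'll let it stand free and regrasp for a slide without bed contact.

Request:
arm_command --xyz '[[-0.001,-0.001,-0.002],[-0.002,-0.002,-0.003],[-0.002,-0.002,-0.002],[0,0,0],[0,0,0]]' --rot '[[0,0,0],[0,0,0],[0,0,0],[0,0,0],[0,0,0]]'

```text
time: 19.72
ee_pos: [570.0, -285.1, 154.5]
tool_rot: [[0.135, 0.991, -0.0], [0.991, -0.135, 0.0], [0.0, -0.0, -1.0]]
force: [-0.3, -0.1, -4.6]
finger_gap: 13.5
```

```bash
python3 chk.py
```

```text
19.7167 [-0.3 -0.1 -4.6] [-0.08  0.03  0.03] [ 570.  -285.1  154.5]
foot 1581 [-44.7 -32.   40.5] [25.3 -3.7 46. ] [-20.8 -16.4  44. ] slopes [-2.20000e-02 -7.41000e-02  4.24585e+01]
bed 1607 [-53.8 -56.8  19.1] [-2.7000e-03  2.0000e-02  2.0248e+01]
stop 385 [ 36.  -27.4  35. ] [50.5 -5.3 39.2] [ 43.3 -16.4  37.1]
fence [-55.2  23.1 154. ] [ 54.8  42.2 165.8]
blade top 2632 [-22.  -17.3 163. ] [  9.2  25.6 180. ] [ -6.7   8.3 176.4]
```

Request:
arm_command --xyz '[[0,0,0.0015],[0,0,0.001],[0,0,0.001],[0,0,0],[0,0,0]]' --rot '[[0,0,0],[0,0,0],[0,0,0],[0,0,0],[0,0,0]]'

```text
time: 20.18
ee_pos: [570.1, -285.0, 150.9]
tool_rot: [[0.135, 0.991, -0.0], [0.991, -0.135, 0.0], [0.0, -0.0, -1.0]]
force: [0.3, -0.1, -4.2]
finger_gap: 13.7
```

Request:
arm_command --xyz '[[0,0,0.0007],[0,0,0],[0,0,0]]' --rot '[[0,0,0],[0,0,0],[0,0,0]]'

```text
time: 20.43
ee_pos: [570.2, -285.1, 150.4]
tool_rot: [[0.135, 0.991, 0.0], [0.991, -0.135, -0.0], [-0.0, 0.0, -1.0]]
force: [-0.6, -0.3, -4.2]
finger_gap: 14.0
```

Request:
arm_command --xyz '[[0,0,0.0007],[0,0,0],[0,0,0]]' --rot '[[0,0,0],[0,0,0],[0,0,0]]'

```text
time: 20.68
ee_pos: [570.1, -285.1, 149.7]
tool_rot: [[0.135, 0.991, -0.0], [0.991, -0.135, 0.0], [-0.0, -0.0, -1.0]]
force: [0.2, -0.4, -5.8]
finger_gap: 13.7
```

Request:
arm_command --xyz '[[0,0,0.0007],[0,0,0],[0,0,0]]' --rot '[[0,0,0],[0,0,0],[0,0,0]]'

```text
time: 20.93
ee_pos: [570.1, -285.1, 149.0]
tool_rot: [[0.135, 0.991, -0.0], [0.991, -0.135, 0.0], [0.0, -0.0, -1.0]]
force: [-0.1, 0.2, -5.4]
finger_gap: 13.7
```

Request:
arm_command --xyz '[[0,0,0.0007],[0,0,0],[0,0,0]]' --rot '[[0,0,0],[0,0,0],[0,0,0]]'

```text
time: 21.18
ee_pos: [570.3, -285.3, 148.7]
tool_rot: [[0.135, 0.991, 0.0], [0.991, -0.135, -0.0], [-0.0, 0.0, -1.0]]
force: [-1.2, 0.1, 1.2]
finger_gap: 13.7
```

Request:
arm_command --xyz '[[0,0,0.0007],[0,0,0],[0,0,0]]' --rot '[[0,0,0],[0,0,0],[0,0,0]]'

```text
time: 21.43
ee_pos: [570.5, -285.5, 148.5]
tool_rot: [[0.135, 0.991, 0.001], [0.991, -0.135, -0.001], [-0.001, 0.001, -1.0]]
force: [-2.9, -0.5, 7.4]
finger_gap: 13.3
```

Request:
arm_command --xyz '[[0,0,0.0005],[0,0,0],[0,0,0]]' --rot '[[0,0,0],[0,0,0],[0,0,0]]'

```text
time: 21.68
ee_pos: [570.7, -285.7, 148.5]
tool_rot: [[0.135, 0.991, 0.002], [0.991, -0.135, -0.001], [-0.001, 0.002, -1.0]]
force: [-4.5, -0.6, 14.1]
finger_gap: 13.7
```

Request:
arm_command --xyz '[[0,0,0],[0,0,0],[0,0,0],[0,0,0],[0,0,0]]' --rot '[[0,0,0],[0,0,0],[0,0,0],[0,0,0],[0,0,0]]' --gripper 0.4

```text
time: 22.1
ee_pos: [570.2, -285.1, 147.0]
tool_rot: [[0.135, 0.991, -0.0], [0.991, -0.135, 0.0], [0.0, -0.0, -1.0]]
force: [0.1, -0.1, -0.6]
finger_gap: 27.3
```

Request:
arm_command --xyz '[[0,0,0],[0,0,0],[0,0,0]]' --rot '[[0,0,0],[0,0,0],[0,0,0]]'

```text
time: 22.35
ee_pos: [570.2, -285.1, 147.1]
tool_rot: [[0.135, 0.991, -0.0], [0.991, -0.135, 0.0], [0.0, -0.0, -1.0]]
force: [-0.1, -0.8, 0.3]
finger_gap: 27.2
```

```bash
sed -i 's/,30,46); print(.foot/,31,42); print("foot/; s/f=sel(-45,34,-32,25,31,42)/f=sel(-42,24,-31,12,31,43)/' chk.py; sed -i "s/print(\"foot'/print('foot'/" chk.py; python3 chk.py
```

```text
22.35 [-0.1 -0.8  0.3] [-0.16  0.1   0.02] [ 570.2 -285.1  147.1]
foot 1333 [-42.  -30.9  33.1] [23.7 -7.5 37.4] [  1.7 -18.8  35.1] slopes [-5.00000e-04 -7.40000e-03  3.49831e+01]
bed 1490 [-30.1 -57.   19.1] [-4.3000e-03  2.4300e-02  2.0452e+01]
stop 381 [ 36.  -27.9  35.2] [50.8 -7.1 38.8] [ 43.1 -17.2  37. ]
fence [-55.3  27.6 154. ] [ 55.   42.2 161.5]
blade top 2674 [-29.4 -42.5 163.1] [ 16.9  16.5 180. ] [ -9.6   1.7 169.2]
```

Request:
arm_command --xyz '[[0,0,0],[0,0,0],[0,0,0],[0,0,0],[0,0,0]]' --rot '[[0,0,0],[0,0,0],[0,0,0],[0,0,0],[0,0,0]]' --gripper 1

```text
time: 22.82
ee_pos: [570.1, -285.1, 147.1]
tool_rot: [[0.135, 0.991, -0.0], [0.991, -0.135, 0.0], [-0.0, -0.0, -1.0]]
force: [-1.3, 0.7, 1.1]
finger_gap: 13.0
```

Request:
arm_command --xyz '[[0,0,0],[0,0,0],[0,0,0],[0,0,0]]' --rot '[[0,0,0],[0,0,0],[0,0,0],[0,0,0]]'

```text
time: 23.15
ee_pos: [570.1, -285.1, 147.1]
tool_rot: [[0.135, 0.991, -0.0], [0.991, -0.135, 0.0], [0.0, -0.0, -1.0]]
force: [-1.3, 0.9, 1.4]
finger_gap: 13.3
```

Request:
arm_command --xyz '[[0,0,-0.001],[0,0,-0.001],[0,0,0],[0,0,0]]' --rot '[[0,0,0],[0,0,0],[0,0,0],[0,0,0]]'

```text
time: 23.48
ee_pos: [570.2, -285.1, 149.0]
tool_rot: [[0.135, 0.991, -0.0], [0.991, -0.135, 0.0], [0.0, -0.0, -1.0]]
force: [0.2, -0.4, -4.3]
finger_gap: 13.6
```

```bash
cat >> chk.py <<'E'
g=sel(-60,35.5,-50,12,33,44); lo=g[:,2]>np.median(g[:,2])-1.5; g=g[lo]; print('foot edges x',np.percentile(g[:,0],[.5,99.5]).round(1),'y min',np.percentile(g[:,1],.5).round(1),'slopes',fit(g))
E
python3 chk.py
```

```text
23.4833 [ 0.2 -0.4 -4.3] [-0.05  0.07  0.03] [ 570.2 -285.1  149. ]
foot 1395 [-42.  -31.   35.4] [24.  -6.4 40.2] [-19.8 -18.2  37.7] slopes [-1.84000e-02 -1.07000e-02  3.73387e+01]
bed 1681 [-54.1 -56.9  19.1] [-3.2000e-03  2.1200e-02  2.0286e+01]
stop 380 [ 36.  -27.6  35.3] [50.7 -6.5 39.1] [ 43.2 -16.8  37.1]
fence [-55.5  27.7 154. ] [ 55.   42.3 161.3]
blade top 2431 [-22.3 -42.7 163. ] [ 10.2  16.4 180. ] [ -6.1   1.8 171.6]
foot edges x [-43.8  35.1] y min -40.8 slopes [-1.61000e-02 -5.30000e-03  3.74786e+01]
```

The foot is level again but sits about 10 mm to −y of the grip centre. I'm setting it down, moving the grip back to the blade centre to keep finger clearance from the fence, then lifting 2 mm.

Request:
arm_command --xyz '[[0,0,0.001],[0,0,0.0008],[0,0,0],[0,0,0]]' --rot '[[0,0,0],[0,0,0],[0,0,0],[0,0,0]]'

```text
time: 23.87
ee_pos: [570.1, -285.1, 147.2]
tool_rot: [[0.135, 0.991, -0.0], [0.991, -0.135, 0.0], [0.0, -0.0, -1.0]]
force: [0.7, 0.4, -5.4]
finger_gap: 13.7
```

Request:
arm_command --xyz '[[0,0,0],[0,0,0],[0,0,0],[0,0,0],[0,0,0]]' --rot '[[0,0,0],[0,0,0],[0,0,0],[0,0,0],[0,0,0]]' --gripper 0.4

```text
time: 24.28
ee_pos: [570.4, -285.2, 147.5]
tool_rot: [[0.135, 0.991, 0.0], [0.991, -0.135, -0.0], [-0.0, 0.0, -1.0]]
force: [-0.1, -0.2, 0.4]
finger_gap: 27.5
```

Request:
arm_command --xyz '[[-0.003,0,0],[-0.003,0,0],[-0.003,0,0],[-0.002,0,0],[0,0,0]]' --rot '[[0,0,0],[0,0,0],[0,0,0],[0,0,0],[0,0,0]]'

```text
time: 24.7
ee_pos: [568.6, -296.6, 147.3]
tool_rot: [[0.135, 0.991, 0.0], [0.991, -0.135, -0.0], [-0.0, 0.0, -1.0]]
force: [-0.2, -0.9, -0.1]
finger_gap: 26.9
```

Request:
arm_command --xyz '[[0,0,0],[0,0,0],[0,0,0],[0,0,0],[0,0,0]]' --rot '[[0,0,0],[0,0,0],[0,0,0],[0,0,0],[0,0,0]]' --gripper 1

```text
time: 25.12
ee_pos: [568.6, -295.9, 147.3]
tool_rot: [[0.135, 0.991, -0.0], [0.991, -0.135, 0.0], [0.0, -0.0, -1.0]]
force: [-0.9, -0.3, -0.1]
finger_gap: 13.4
```

Request:
arm_command --xyz '[[0,0,0],[0,0,0],[0,0,0],[0,0,0],[0,0,0]]' --rot '[[0,0,0],[0,0,0],[0,0,0],[0,0,0],[0,0,0]]'

```text
time: 25.53
ee_pos: [568.7, -296.0, 147.3]
tool_rot: [[0.135, 0.991, -0.0], [0.991, -0.135, 0.0], [0.0, -0.0, -1.0]]
force: [-1.9, 1.2, 1.2]
finger_gap: 13.7
```

Request:
arm_command --xyz '[[0,0,-0.001],[0,0,-0.001],[0,0,0],[0,0,0]]' --rot '[[0,0,0],[0,0,0],[0,0,0],[0,0,0]]'

```text
time: 25.87
ee_pos: [568.7, -296.0, 149.2]
tool_rot: [[0.135, 0.991, -0.0], [0.991, -0.135, 0.0], [0.0, -0.0, -1.0]]
force: [0.5, -0.1, -4.5]
finger_gap: 13.5
```

```bash
python3 chk.py
```

```text
25.8667 [ 0.5 -0.1 -4.5] [-0.09  0.04 -0.02] [ 568.7 -296.   149.2]
foot 1892 [-42.  -31.   35.1] [24.   1.9 39.9] [-19.9 -13.6  37.6] slopes [-1.45000e-02  1.50000e-03  3.75355e+01]
bed 2002 [-48.6 -56.9  19.1] [-2.90000e-03  2.42000e-02  2.04854e+01]
stop 539 [ 36.  -27.6  35. ] [50.8  0.6 39.3] [ 43.2 -12.9  37.1]
fence [-55.3  27.3 154. ] [ 55.   42.1 161.4]
blade top 2788 [-22.4 -29.  163. ] [  9.8  14.1 180. ] [ -6.   -2.  171.5]
foot edges x [-43.1  35.2] y min -41.8 slopes [-1.32000e-02  1.00000e-03  3.75794e+01]
```

Request:
arm_command --xyz '[[0.003,0,0],[0.004,0,0],[0.003,0,0],[0,0,0],[0,0,0]]' --rot '[[0,0,0],[0,0,0],[0,0,0],[0,0,0],[0,0,0]]'

```text
time: 26.33
ee_pos: [570.1, -285.8, 149.4]
tool_rot: [[0.134, 0.991, -0.0], [0.991, -0.134, -0.0], [-0.0, -0.0, -1.0]]
force: [-0.3, -0.1, -4.4]
finger_gap: 13.5
```

Request:
arm_command --xyz '[[0.001,0,0],[0,0,0],[0,0,0]]' --rot '[[0,0,0],[0,0,0],[0,0,0]]'

```text
time: 26.58
ee_pos: [570.2, -285.2, 149.3]
tool_rot: [[0.135, 0.991, 0.0], [0.991, -0.135, -0.0], [-0.0, 0.0, -1.0]]
force: [-0.5, -0.2, -4.7]
finger_gap: 13.3
```

Request:
arm_command --xyz '[[0.001,0,0],[0,0,0],[0,0,0]]' --rot '[[0,0,0],[0,0,0],[0,0,0]]'

```text
time: 26.83
ee_pos: [570.3, -284.1, 149.3]
tool_rot: [[0.135, 0.991, -0.0], [0.991, -0.135, -0.0], [-0.0, -0.0, -1.0]]
force: [-0.9, -0.2, -4.8]
finger_gap: 13.9
```

Request:
arm_command --xyz '[[0.0006,0,0],[0,0,0],[0,0,0]]' --rot '[[0,0,0],[0,0,0],[0,0,0]]'

```text
time: 27.08
ee_pos: [570.4, -283.5, 149.3]
tool_rot: [[0.135, 0.991, -0.0], [0.991, -0.135, 0.0], [-0.0, -0.0, -1.0]]
force: [-0.1, 0.2, -5.1]
finger_gap: 13.6
```

Request:
arm_command --xyz '[[0.0006,0,0],[0,0,0],[0,0,0]]' --rot '[[0,0,0],[0,0,0],[0,0,0]]'

```text
time: 27.33
ee_pos: [570.5, -282.9, 149.3]
tool_rot: [[0.135, 0.991, 0.0], [0.991, -0.135, -0.0], [-0.0, 0.0, -1.0]]
force: [0.9, 0.2, -5.0]
finger_gap: 13.7
```

Request:
arm_command --xyz '[[0.0006,0,0],[0,0,0],[0,0,0]]' --rot '[[0,0,0],[0,0,0],[0,0,0]]'

```text
time: 27.58
ee_pos: [570.6, -282.3, 149.3]
tool_rot: [[0.135, 0.991, -0.0], [0.991, -0.135, -0.0], [-0.0, -0.0, -1.0]]
force: [0.0, 0.6, -5.6]
finger_gap: 13.6
```

Request:
arm_command --xyz '[[0.0005,0,0],[0,0,0],[0,0,0]]' --rot '[[0,0,0],[0,0,0],[0,0,0]]'

```text
time: 27.83
ee_pos: [570.6, -281.8, 149.3]
tool_rot: [[0.135, 0.991, -0.0], [0.991, -0.135, 0.0], [0.0, -0.0, -1.0]]
force: [-0.2, -0.9, -4.4]
finger_gap: 13.5
```

Request:
arm_command --xyz '[[0.0005,0,0],[0,0,0],[0,0,0]]' --rot '[[0,0,0],[0,0,0],[0,0,0]]'

```text
time: 28.08
ee_pos: [570.7, -281.6, 149.4]
tool_rot: [[0.135, 0.991, 0.0], [0.991, -0.135, -0.0], [-0.0, 0.0, -1.0]]
force: [-0.7, -3.3, -5.2]
finger_gap: 13.9
```

Request:
arm_command --xyz '[[0.0005,0,0],[0,0,0],[0,0,0]]' --rot '[[0,0,0],[0,0,0],[0,0,0]]'

```text
time: 28.33
ee_pos: [570.7, -281.6, 149.4]
tool_rot: [[0.135, 0.991, 0.0], [0.991, -0.135, -0.001], [-0.001, 0.0, -1.0]]
force: [-2.3, -5.7, -4.5]
finger_gap: 14.0
```

```bash
python3 chk.py
```

```text
28.3333 [-2.3 -5.7 -4.5] [-1.38  0.44  0.03] [ 570.7 -281.6  149.4]
foot 1010 [-41.9 -28.9  35.1] [23.9 -8.5 40.5] [-21.7 -17.9  38. ] slopes [-1.44000e-02  7.50000e-03  3.79814e+01]
bed 1524 [-54.3 -55.7  19.1] [-2.50000e-03  1.66000e-02  2.00726e+01]
stop 342 [ 36.  -27.9  35.1] [50.5 -8.7 39. ] [ 43.3 -18.2  37. ]
fence [-55.2  27.2 154. ] [ 55.2  42.3 166. ]
blade top 2784 [-22.4 -14.1 163.1] [  9.9  28.4 180. ] [ -6.   12.5 171.7]
foot edges x [-43.2  35.2] y min -28.3 slopes [-1.33000e-02  8.60000e-03  3.80369e+01]
```

Request:
arm_command --xyz '[[-0.0008,0,0],[0,0.002,0],[0,0.002,0],[0,0.001,0],[0,0,0]]' --rot '[[0,0,0],[0,0,0],[0,0,0],[0,0,0],[0,0,0]]'

```text
time: 28.8
ee_pos: [575.9, -282.4, 149.3]
tool_rot: [[0.135, 0.991, 0.0], [0.991, -0.135, -0.0], [-0.0, 0.0, -1.0]]
force: [0.6, -1.7, -4.5]
finger_gap: 13.2
```

Request:
arm_command --xyz '[[0,0.0006,0],[0,0,0],[0,0,0]]' --rot '[[0,0,0],[0,0,0],[0,0,0]]'

```text
time: 29.05
ee_pos: [576.2, -282.4, 149.3]
tool_rot: [[0.135, 0.991, 0.0], [0.991, -0.135, -0.0], [-0.0, 0.0, -1.0]]
force: [0.3, -2.0, -5.1]
finger_gap: 14.0
```

Request:
arm_command --xyz '[[0,0.0006,0],[0,0,0],[0,0,0]]' --rot '[[0,0,0],[0,0,0],[0,0,0]]'

```text
time: 29.3
ee_pos: [576.8, -282.5, 149.3]
tool_rot: [[0.135, 0.991, 0.0], [0.991, -0.135, -0.0], [-0.0, 0.0, -1.0]]
force: [-2.4, -2.2, -6.2]
finger_gap: 14.1
```

Request:
arm_command --xyz '[[0,0.0005,0],[0,0,0],[0,0,0]]' --rot '[[0,0,0],[0,0,0],[0,0,0]]'

```text
time: 29.55
ee_pos: [577.3, -282.6, 149.3]
tool_rot: [[0.135, 0.991, 0.0], [0.991, -0.135, -0.0], [-0.0, 0.0, -1.0]]
force: [-1.0, -1.5, -4.8]
finger_gap: 13.4
```

Request:
arm_command --xyz '[[0,0.0005,0],[0,0,0],[0,0,0]]' --rot '[[0,0,0],[0,0,0],[0,0,0]]'

```text
time: 29.8
ee_pos: [577.8, -282.6, 149.3]
tool_rot: [[0.135, 0.991, 0.0], [0.991, -0.135, 0.0], [0.0, 0.0, -1.0]]
force: [-1.2, -2.8, -4.6]
finger_gap: 13.8
```

Request:
arm_command --xyz '[[0,0.0005,0],[0,0,0],[0,0,0]]' --rot '[[0,0,0],[0,0,0],[0,0,0]]'

```text
time: 30.05
ee_pos: [578.3, -282.7, 149.3]
tool_rot: [[0.135, 0.991, 0.0], [0.991, -0.135, -0.0], [0.0, 0.0, -1.0]]
force: [-1.7, -1.3, -3.1]
finger_gap: 13.5
```

```bash
python3 chk.py
```

```text
30.05 [-1.7 -1.3 -3.1] [-0.57  0.24  0.03] [ 578.3 -282.7  149.3]
foot 832 [-35.7 -27.7  35.8] [23.8 -8.5 40.9] [-18.1 -17.6  37.9] slopes [-1.06000e-02  1.31000e-02  3.80757e+01]
bed 1509 [-54.2 -55.6  19.1] [-3.30000e-03  2.32000e-02  2.03663e+01]
stop 344 [ 36.1 -27.9  35.3] [50.6 -8.5 38.9] [ 43.4 -18.   37.1]
fence [-55.   26.7 154. ] [ 55.   42.2 166. ]
blade top 2795 [-14.6 -14.3 163.1] [ 18.   28.3 180. ] [  1.3  12.5 171.7]
foot edges x [-35.5  35. ] y min -27.4 slopes [-1.22000e-02  1.41000e-02  3.80727e+01]
```

Request:
arm_command --xyz '[[0,0.0004,0],[0,0,0],[0,0,0]]' --rot '[[0,0,0],[0,0,0],[0,0,0]]'

```text
time: 30.35
ee_pos: [578.7, -282.8, 149.3]
tool_rot: [[0.135, 0.991, -0.0], [0.991, -0.135, -0.0], [-0.0, -0.0, -1.0]]
force: [-1.2, -2.0, -5.2]
finger_gap: 13.7
```

Request:
arm_command --xyz '[[0,0.0004,0],[0,0,0],[0,0,0]]' --rot '[[0,0,0],[0,0,0],[0,0,0]]'

```text
time: 30.6
ee_pos: [579.1, -282.8, 149.3]
tool_rot: [[0.135, 0.991, -0.0], [0.991, -0.135, 0.0], [0.0, -0.0, -1.0]]
force: [-1.4, -1.6, -6.0]
finger_gap: 13.6
```

Request:
arm_command --xyz '[[0,0.0004,0],[0,0,0],[0,0,0]]' --rot '[[0,0,0],[0,0,0],[0,0,0]]'

```text
time: 30.85
ee_pos: [579.4, -282.8, 149.3]
tool_rot: [[0.135, 0.991, -0.0], [0.991, -0.135, 0.0], [0.0, -0.0, -1.0]]
force: [-2.0, -3.0, -4.2]
finger_gap: 13.7
```

Request:
arm_command --xyz '[[0,0.0004,0],[0,0,0],[0,0,0]]' --rot '[[0,0,0],[0,0,0],[0,0,0]]'

```text
time: 31.1
ee_pos: [579.8, -282.9, 149.3]
tool_rot: [[0.135, 0.991, -0.0], [0.991, -0.135, 0.0], [0.0, -0.0, -1.0]]
force: [-1.6, -2.2, -4.5]
finger_gap: 13.4
```

```bash
python3 chk.py
```

```text
31.1 [-1.6 -2.2 -4.5] [-0.54  0.74  0.05] [ 579.8 -282.9  149.3]
foot 833 [-35.5 -27.9  35.7] [24.  -8.3 40.7] [-17.9 -17.5  38.1] slopes [-2.26000e-02  1.67000e-02  3.81027e+01]
bed 1512 [-54.  -55.8  19.1] [-4.20000e-03  2.30000e-02  2.02851e+01]
stop 351 [ 36.  -28.1  35.2] [50.6 -8.8 38.7] [ 43.1 -18.1  37.1]
fence [-55.1  27.1 154. ] [ 55.   42.3 166. ]
blade top 2781 [-13.1 -14.8 163.1] [ 19.1  28.4 180. ] [  2.7  12.5 171.6]
foot edges x [-35.2  35.3] y min -27.5 slopes [-2.01000e-02  1.36000e-02  3.81193e+01]
```

The foot has touched the stop: the y-axis moment is up while the foot stays still. I'm easing back 1 mm to straighten, then lowering onto the bed.

Request:
arm_command --xyz '[[0,-0.0009,0.0005],[0,0,0.0007],[0,0,0.0005],[0,0,0],[0,0,0]]' --rot '[[0,0,0],[0,0,0],[0,0,0],[0,0,0],[0,0,0]]'

```text
time: 31.57
ee_pos: [579.1, -282.8, 147.6]
tool_rot: [[0.135, 0.991, 0.0], [0.991, -0.135, -0.0], [-0.0, 0.0, -1.0]]
force: [-0.6, -3.3, -4.7]
finger_gap: 13.6
```

Request:
arm_command --xyz '[[0,0,0.0004],[0,0,0],[0,0,0]]' --rot '[[0,0,0],[0,0,0],[0,0,0]]'

```text
time: 31.82
ee_pos: [579.1, -282.8, 147.4]
tool_rot: [[0.135, 0.991, 0.0], [0.991, -0.135, -0.0], [-0.0, 0.0, -1.0]]
force: [0.1, -0.8, -1.6]
finger_gap: 13.9
```

Request:
arm_command --xyz '[[0,0,0.0004],[0,0,0],[0,0,0]]' --rot '[[0,0,0],[0,0,0],[0,0,0]]'

```text
time: 32.07
ee_pos: [579.1, -282.8, 147.3]
tool_rot: [[0.135, 0.991, 0.0], [0.991, -0.135, -0.0], [-0.0, 0.001, -1.0]]
force: [-3.5, -0.9, 5.7]
finger_gap: 13.8
```

Request:
arm_command --xyz '[[0,0,-0.0004],[0,0,0]]' --rot '[[0,0,0],[0,0,0]]'

```text
time: 32.23
ee_pos: [579.0, -282.8, 147.3]
tool_rot: [[0.135, 0.991, 0.0], [0.991, -0.135, -0.0], [-0.0, 0.0, -1.0]]
force: [-1.3, -1.2, 2.6]
finger_gap: 14.0
```

Request:
arm_command --xyz '[[0,0,0],[0,0,0],[0,0,0],[0,0,0],[0,0,0]]' --rot '[[0,0,0],[0,0,0],[0,0,0],[0,0,0],[0,0,0]]' --gripper 0.2

```text
time: 32.65
ee_pos: [579.1, -282.7, 147.2]
tool_rot: [[0.135, 0.991, 0.0], [0.991, -0.135, 0.0], [0.0, 0.0, -1.0]]
force: [0.3, 0.4, -1.5]
finger_gap: 36.4
```

Request:
arm_command --xyz '[[0,0,0],[0,0,0],[0,0,0]]' --rot '[[0,0,0],[0,0,0],[0,0,0]]'

```text
time: 32.9
ee_pos: [579.0, -282.8, 147.2]
tool_rot: [[0.135, 0.991, 0.0], [0.991, -0.135, 0.0], [0.0, 0.0, -1.0]]
force: [-0.3, -0.8, -1.1]
finger_gap: 36.4
```

Request:
arm_command --xyz '[[0,0,-0.02],[0,0,-0.035],[0,0,-0.035],[0,0,-0.03],[0,0,0]]' --rot '[[0,0,0],[0,0,0],[0,0,0],[0,0,0],[0,0,0]]'

```text
time: 33.32
ee_pos: [581.2, -284.1, 273.9]
tool_rot: [[0.135, 0.991, 0.008], [0.991, -0.135, -0.005], [-0.004, 0.009, -1.0]]
force: [0.6, -0.1, 0.1]
finger_gap: 36.5
```

Request:
arm_command --xyz '[[-0.02,-0.02,0],[-0.03,-0.03,0],[-0.03,-0.03,0],[0,0,0],[0,0,0]]' --rot '[[0,0,0],[0,0,0],[0,0,0],[0,0,0],[0,0,0]]'

```text
time: 33.73
ee_pos: [488.6, -351.6, 267.3]
tool_rot: [[0.138, 0.99, 0.0], [0.99, -0.138, -0.0], [-0.0, 0.0, -1.0]]
force: [0.8, 0.5, 0.5]
finger_gap: 36.5
```

```bash
cat chk.py > chk2.py; cat >> chk2.py <<'E'
h=sel(-60,60,-60,28,163,176); h=h[h[:,2]>np.median(h[:,2])-2]; print('blade top rect',rect(h))
for z0,z1 in((25,32),(22,38)):
    k=sel(20,60,-40,28,z0,z1); print(len(k))
cv2.imwrite('pics/j1.png',cv2.imread('pics/wrist_last.png'))
p=camera_params('wrist');R=np.array(p['orientation']);t=np.array(p['position'])
def pix(cx,cy,z):
    w=np.r_[C.T@[cx,cy]+[577,-283.5],z]; v=R.T@(w-t); return (p['fx']*v[0]/v[2]+p['cx']).round(1),(p['fy']*v[1]/v[2]+p['cy']).round(1)
for q in((35,-28,36),(35,-28,38),(-35,-28,36),(35,28,36),(-7,28,170),(7,28,170),(-7,-28,170),(7,-28,170)): print(q,pix(*q))
E
python3 chk2.py
```

```text
33.7333 [0.8 0.5 0.5] [-0.11  0.03  0.02] [ 488.6 -351.6  267.3]
foot 981 [-36.  -27.4  31.1] [-7.5 11.8 42.9] [-21.4  -7.5  35.2] slopes [3.3900e-02 8.0000e-04 3.6081e+01]
bed 2541 [-15.6 -58.1  19.2] [-2.80000e-03  1.85000e-02  2.01991e+01]
stop 249 [ 44.6 -27.5  34.4] [50.6 28.  39.2] [47.5  0.8 37.1]
fence [-55.5  20.1 154.2] [ 54.9  42.  165.2]
blade top 1531 [ -8.  -27.7 163. ] [  6.5  27.9 171.8] [ -1.5   1.6 169.1]
foot edges x [-35.8  -7.6] y min -27.3 slopes [ 4.010e-02 -3.000e-03  3.635e+01]
blade top rect (array([-0.8,  0.1]), array([55.6, 14.4]), 89.96, 1434)
0
221
(35, -28, 36) (np.float64(417.5), np.float64(162.6))
(35, -28, 38) (np.float64(418.0), np.float64(162.7))
(-35, -28, 36) (np.float64(355.9), np.float64(162.7))
(35, 28, 36) (np.float64(421.3), np.float64(110.2))
(-7, 28, 170) (np.float64(413.9), np.float64(98.1))
(7, 28, 170) (np.float64(432.9), np.float64(98.1))
(-7, -28, 170) (np.float64(408.7), np.float64(175.1))
(7, -28, 170) (np.float64(426.7), np.float64(175.1))
```

View pics/j1.png

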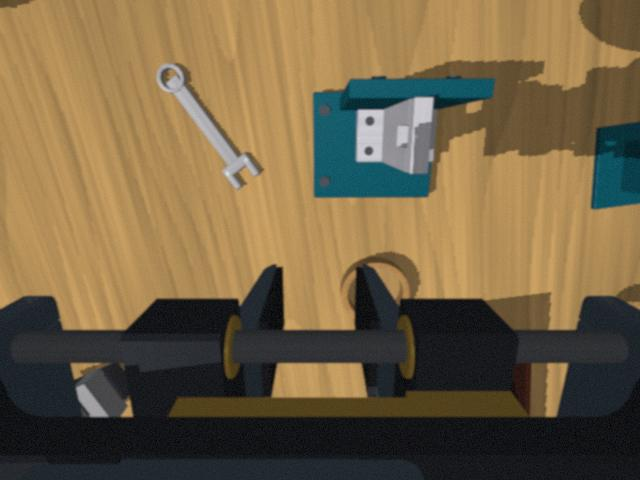

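Standing free: the blade centre reads (−0.8, 0.1) mm from the seat, the yaw error is about 0.04°, and the blade edge lies along the fence. The stop side is hidden from here, so I'll look straight down that gap from the open −y side.

Request:
arm_command --xyz '[[0,0.025,0.01],[0,0.03,0.02],[0,0.03,0.02],[0,0.025,0.02],[0,0,0]]' --rot '[[0,0,0],[0,0,0],[0,0,0],[0,0,0],[0,0,0]]'

```text
time: 34.2
ee_pos: [602.3, -363.0, 191.7]
tool_rot: [[0.132, 0.991, -0.003], [0.991, -0.132, 0.003], [0.003, -0.004, -1.0]]
force: [0.1, 1.1, -1.1]
finger_gap: 36.6
```

Request:
arm_command --xyz '[[0,0,0],[0,0,0],[0,0,0]]' --rot '[[0,0,0],[0,0,0],[0,0,0]]'

```text
time: 34.45
ee_pos: [599.2, -365.0, 198.3]
tool_rot: [[0.134, 0.991, 0.001], [0.991, -0.134, -0.001], [-0.001, 0.001, -1.0]]
force: [-0.9, 0.7, 0.4]
finger_gap: 36.2
```

```bash
cat > c3.py <<'E'
exec(open('chk2.py').read())
im=cv2.imread('pics/wrist_last.png'); u,v=pix(35,-20,37); u,v=int(u),int(v); print(u,v)
g=cv2.cvtColor(im,cv2.COLOR_BGR2GRAY)
for dv in(-4,0,4): print(g[v+dv,u-14:u+15])
x0,y0=max(u-60,0),max(v-50,0)
cv2.imwrite('pics/k1.png',cv2.resize(im[y0:y0+90,x0:x0+120],None,fx=6.5,fy=6.5,interpolation=cv2.INTER_CUBIC)); print(x0,y0)
E
python3 c3.py
```

```text
34.45 [-0.9  0.7  0.4] [-0.17  0.09 -0.02] [ 599.2 -365.   198.3]
foot 978 [-36.  -27.6  32. ] [24.  11.6 43. ] [13.1 -7.2 35.3] slopes [ 3.40000e-03 -1.60000e-03  3.53406e+01]
bed 3438 [-13.8 -58.9  19.1] [-2.5000e-03  2.9400e-02  2.0838e+01]
stop 985 [ 36.3 -27.4  35.1] [53.5 28.  39.2] [43.   0.9 37.1]
fence [-55.4  20.1 154. ] [ 54.8  41.9 165.7]
blade top 2539 [ -7.8 -27.9 163. ] [  6.6  27.9 171.4] [-1.000e-01  1.600e+00  1.692e+02]
foot edges x [-35.4  35.5] y min -27.5 slopes [1.40000e-03 4.00000e-04 3.54381e+01]
blade top rect (array([-0.5, -0. ]), array([55.8, 14.3]), 89.76, 2448)
24
1864
(35, -28, 36) (np.float64(320.5), np.float64(168.3))
(35, -28, 38) (np.float64(320.5), np.float64(168.5))
(-35, -28, 36) (np.float64(247.0), np.float64(168.4))
(35, 28, 36) (np.float64(320.6), np.float64(105.8))
(-7, 28, 170) (np.float64(245.9), np.float64(86.8))
(7, 28, 170) (np.float64(271.2), np.float64(86.8))
(-7, -28, 170) (np.float64(251.2), np.float64(188.3))
(7, -28, 170) (np.float64(274.7), np.float64(188.3))
320 159
[ 50  47  50  52  55  77 103 119 127 124 122 120 126 119 104  98 104 104
 105 104 103 107 118 146 157 169 164 164 166]
[ 53  51  54  67  83 108 122 125 127 130 126 127 131 127 124 143 171 179
 178 181 179 182 182 182 181 185 181 178 178]
[155 186 208 214 215 213 214 214 211 215 215 213 208 194 166 162 174 181
 180 179 179 184 183 186 180 182 179 176 180]
260 109
```

View pics/k1.png

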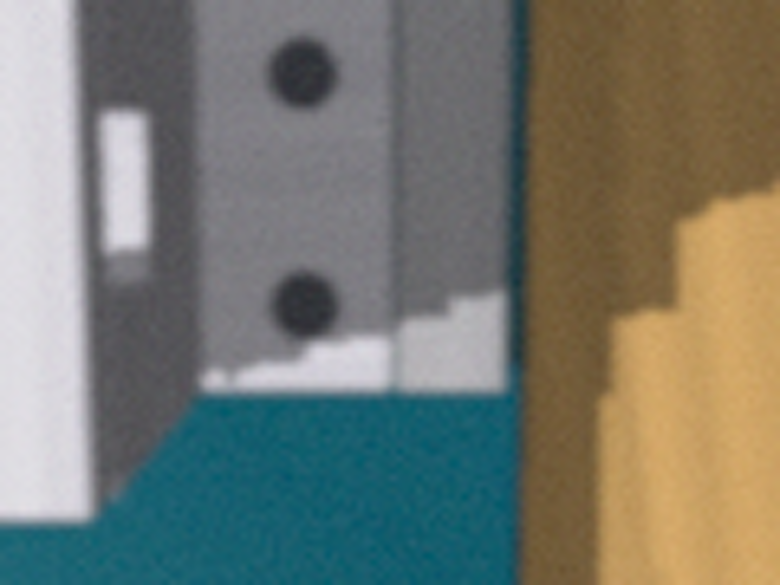

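The crop shows the foot edge meeting the stop at x ≈ 392 px. Only a faint sub-pixel line is visible, a gap of about 0.2 mm, and the foot's −y edge lines up with the stop's. The rest is upright and the gripper is clear. I'll raise the arm and hand in.

Request:
arm_command --xyz '[[0,0,-0.02],[0,0,-0.03],[0,0,-0.02],[0,0,0],[0,0,0]]' --rot '[[0,0,0],[0,0,0],[0,0,0],[0,0,0],[0,0,0]]'

```text
time: 34.92
ee_pos: [599.3, -365.7, 269.6]
tool_rot: [[0.135, 0.991, 0.003], [0.991, -0.135, -0.002], [-0.002, 0.003, -1.0]]
force: [-0.2, -0.2, -0.3]
finger_gap: 36.5
```

```bash
python3 - <<'E'
from h import *
s=read_state(); print(s['time'],s['force'].round(1),s['ee_pos'].round(0))
a=cloud('top'); o=a[1].astype(int); n=cam('top').astype(int)
for k,(u,v) in dict(spool=(316,190),bottle=(275,158),jar=(361,160),driver=(238,315),wrench=(410,310),tape=(497,247),tin=(131,229)).items(): print(k,np.abs(o-n)[v-12:v+12,u-12:u+12].mean().round(1))
print(close_job())
E
```

```text
34.9167 [-0.2 -0.2 -0.3] [ 599. -366.  270.]
spool 4.3
bottle 14.2
jar 26.5
driver 89.9
wrench 54.9
tape 43.1
tin 6.2
the job is handed in; nothing more can be done
None
```

The job is handed in at 35 s. The limb rest stands upright on the carriage, against the fence and the low end stop, with the arm clear of everything.

**What I did:**
- **Hook to mat:** I gripped the rest across its width, lifted it about 22 mm, slid it off the hook and stood it on the mat. There I let go.
- **Mat to carriage:** I took it again across the blade's thickness and brought it in from the carriage's open side.
- **One fault, mended:** my first slide along the bed dragged the foot and tilted the rest by about 6°. I backed off and let it stand level on the bed, then took it again at the middle of the blade. I moved it against the fence and the stop 2 mm above the bed, lowered it and released.

**Last checks:**
- **Position:** the blade centre measured within about 0.5 mm of the seat, and the blade was within about 0.25° of the carriage axes.
- **Contact:** the blade edge lay along the fence, with about 0.2 mm between foot and stop in the close-up.
- **Robot:** the wrist force was near zero at the end, and the highest reading during the job was about 20 N.

**Check that failed:** I compared the last top image with an earlier one to confirm the other things had not moved. The numbers were large for the screwdriver, wrench, tape and jar, probably because of the arm and its shadow. It shows nothing either way. No move was planned close to those objects and I saw no unexpected contact force, but I did not confirm that each one stayed put.

I viewed 12 pictures, two over the budget of 10, for the release and stop-gap checks.

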